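# Clear and reload the spectacle-frame cutting jig

### The arm

A 6-joint arm with a two-finger parallel gripper is mounted at the origin on the work surface. World frame = base frame: x ahead of the robot, y to its left, z up, the work surface at z = 0. Lengths are in m, angles in degrees, forces in N, time in s.
With the tool pointing down it reaches from about 0.4 to 0.825 m from the base axis. Payload 7 kg.
Tool frame: the origin (TCP) lies at the centre of the arm's flange, where the gripper is bolted on; the fingertips stand 178 mm ahead of it and the grasp point (between the pads) lies 159 mm ahead of it; z points along the fingers, y is the line along which they close (so a half turn about z gives the same grasp; the last joint's range is limited). The gripper opens to 88 mm and grips with 3 to 60 N. Pads are 19 mm wide; open, the fingers measure 130 mm over their backs; the gripper's body (78 mm by 193 mm) begins 47 mm behind the grasp point.
Start: joints at [91.851, 20.546, 0.682, 0, -70.136, -16.507], TCP at [0.171, 0.653, 0.405] pointing down, gripper open.
Joint ranges: [-176.03, 176.03], [-82.01, 121.73], [-58.28, 71.71], [-173.87, 95.51], [-174.79, -0.11], [-173.66, 173.66]. Speed limits (degrees/s): [136.94, 136.94, 172.46, 180, 180, 180].

### API

Orientations are given as [roll, pitch, yaw] about the fixed x, y, z axes, in that order (R = Rz(yaw) Ry(pitch) Rx(roll)).
In Python, from plant import telemetry, snapshot, workorder, nets gives the robot as it stands.
- The arm moves only by the shell command python3 -m creep 'ROWS'. ROWS is JSON, a list that holds one entry, the list of rows, each a list of 5 numbers: the shift along the tool's x, y, z normalised to -1 to 1, where 1 is 0.2 m, then the turn about the tool's z normalised to -1 to 1, where 1 is pi/2 rad, then the opening, from 0 (shut) to 1 (fully open). In form: [[[x, y, z, spin, hand], ...]]. A call has 1 to 8 rows; each row shifts and turns the commanded pose from where the row before left it, along the tool's axes as they then stand; what a row does not reach is not made up. A row lasts 1/12 s, in which the tool goes at most 41.7 mm and 7.16 degrees, less where a joint would pass 70% of its speed; a pose out of reach is approached as far as the arm can. A call with a number of a shift or a turn outside -1 to 1 is refused whole. A call with a gripper value outside its range is refused whole. The fingers move at their own pace and stop on an object; the grip force is fixed at half the most. Time passes only in rows, so rows that do not move let the fingers close. It gives the time, the measured TCP pose, the force, the opening and the grip force at its end, in the units of the state.
- telemetry.get_obs(): the state, without advancing time (a new reading comes with each control period).
- snapshot(name): name is "scene" or "top"; returns a dict with "frame" (420x560x3 uint8, red, green, blue), "fx", "fy", "cx", "cy" (pixels), "rvec" (rotation vector, rad) and "tvec" (3), from world to camera coordinates, as OpenCV has them. Camera axes: x right, y down, z forward; pixel columns grow to the right and rows downward; lengths in m; the calibration is good to about 2 mm. A picture is of the moment at which its call begins. There is no depth.
- workorder.close_job(): hands the job in; it is judged then, once.
Trained networks look in a picture, given as the dict that the camera call returned (one of the last four; its "shot" number tells which), for a name from the list of things; names that differ only in an ending like _2 or _b are one class to them, and where a whole thing is asked for, a point or a joint stands for the part that bears it (a point fixed in the world has none). Each returns a list of dicts, best first, with "confidence" (0 to 1); they miss things now and then, are a little off and sometimes report something else, mostly with a low value. They report only what shows in the picture. A call takes as long as a camera call. They do not tell look-alikes from the thing itself.
- nets.find_in(picture, query): "uv" ([column, row] in pixels, amid what is visible of it).
- nets.masks_of(picture, query): "region" (420x560 bool, what is visible of it) and "uv" ([column, row] in pixels, amid what is visible of it).
- nets.landmark_of(picture, query): "uv" ([column, row] in pixels: a listed point, or the origin of a listed thing).
The state is a dict: "clock": time; "joint_pos": joint angles; "qvel": joint speeds; "tau": joint torques, N m; "tool_pos": TCP position; "orientation": TCP orientation; "force": force on the tool from outside, world axes, zero at the start; "moment": the same for the moment, N m; "opening": finger opening in m; "gripper_force": force on a finger pad.
Only numpy, scipy, OpenCV 4.12 (cv2) and the standard library are available. Lean on these libraries where they do the work, as an engineer would, in place of code of your own. Each camera call takes 0.05 s, during which the arm holds its last target. There are 200 camera calls.

### The job

First tip the offcuts out of the catch pot into the cardboard scrap box and stand the empty pot upright on its rubber pad again. Then, with the jig still empty, squeeze the blow gun's trigger fully in for about a second and let it go, and only after that load every acetate blank on the jig: lying flat side by side with their short ends flush against the long rail, the row pushed up tight, without gaps, to the short end stop. Every offcut must end in the box; leave the jar and the spectacles alone.

Things in the scene. Friction and masses are not known exactly. Their poses are not given: they have to be found in the camera images.
- pot: catch pot: flared steel cup (outer radius 30 mm at foot, 46 at rim, 60 high, wall 3, floor 4; about 0.3 kg) with one straight round black handle, 20 mm thick, level, its axis 45 mm above the foot, reaching from 42 to 156 mm from the pot's axis along the pot's own -x. Origin at the centre of its underside, z up through the mouth. Smooth inside: it drains when tipped about 110 degrees
- pot_pad: the pot's place: a fixed black rubber disc 110 mm in diameter and 4 mm thick; origin at the centre of its underside on the bench
- scrap_floor (a point): centre of the inner floor of the cardboard scrap box, 5 mm above the bench; the fixed, open-topped box measures 170 mm (x) by 160 mm (y) outside, walls 5 mm thick, rim 60 mm above the bench (55 mm above this point); axes along its sides, z up
- jig_corner (a point): inner corner of the two steel stops, on top of the fixed green jig plate (18 mm above the bench), z up. Long rail: face at x = 0 facing -x, y = -15 to 187 mm. End stop: face at y = 0 facing +y, x = -82 to 0. Both 10 mm high, 14 thick. The plate reaches x = -122, y = 193. Blanks lie with the long side along x: centres at x = -32 and y = 20, then 60, then 100 mm
- gun: fixed blow gun: base 80 x 70 x 12 mm, grey upright grip post 26 (x) by 24 mm (y), 120 mm high, brass nozzle low on its +y side. Origin on the bench under the post's axis. Trigger on the post's -x side: bar 8 mm thick, 18 wide, hinged 30 mm up, 22 mm from the post's axis, free end up at 115 mm; 95 mm up its outer face is 43 mm from the post's axis released, 26 squeezed
- trigger (a joint): angle of the sprung trigger: 0 released (leaning out from the post), 0.25 fully squeezed towards the post; at 95 mm height it takes about 3 N to start and 12 N to hold it fully in, and springs back by itself
- blank0: acetate blank, a dark brown rectangular slab 64 mm (its x) by 40 mm (its y) by 12 mm thick (its z), 40 g; origin at the centre of its underside; either end or face is as good as the other. Starts flat on the bench between robot and jig; 2 or 3 of the 3 are present; all are alike
- blank1: acetate blank, a dark brown rectangular slab 64 mm (its x) by 40 mm (its y) by 12 mm thick (its z), 40 g; origin at the centre of its underside; either end or face is as good as the other. Starts flat on the bench between robot and jig; 2 or 3 of the 3 are present; all are alike
- blank2: acetate blank, a dark brown rectangular slab 64 mm (its x) by 40 mm (its y) by 12 mm thick (its z), 40 g; origin at the centre of its underside; either end or face is as good as the other. Starts flat on the bench between robot and jig; 2 or 3 of the 3 are present; all are alike
- slug0: offcut of metal bar, brass or steel: a short cylinder 16 mm in diameter and 14 mm long, 15 g; origin at the centre of one end face, its own z along its length. It starts in the pot; 4 to 7 of the 7 are present
- slug1: offcut of metal bar, brass or steel: a short cylinder 16 mm in diameter and 14 mm long, 15 g; origin at the centre of one end face, its own z along its length. It starts in the pot; 4 to 7 of the 7 are present
- slug2: offcut of metal bar, brass or steel: a short cylinder 16 mm in diameter and 14 mm long, 15 g; origin at the centre of one end face, its own z along its length. It starts in the pot; 4 to 7 of the 7 are present
- slug3: offcut of metal bar, brass or steel: a short cylinder 16 mm in diameter and 14 mm long, 15 g; origin at the centre of one end face, its own z along its length. It starts in the pot; 4 to 7 of the 7 are present
- slug4: offcut of metal bar, brass or steel: a short cylinder 16 mm in diameter and 14 mm long, 15 g; origin at the centre of one end face, its own z along its length. It starts in the pot; 4 to 7 of the 7 are present
- slug5: offcut of metal bar, brass or steel: a short cylinder 16 mm in diameter and 14 mm long, 15 g; origin at the centre of one end face, its own z along its length. It starts in the pot; 4 to 7 of the 7 are present
- slug6: offcut of metal bar, brass or steel: a short cylinder 16 mm in diameter and 14 mm long, 15 g; origin at the centre of one end face, its own z along its length. It starts in the pot; 4 to 7 of the 7 are present
- jar: bystander: small amber jar, 48 mm in diameter, 60 mm high; origin under its centre
- spectacles: bystander: spectacle front lying flat, 125 by 45 mm; origin under the bridge
Mind the look-alikes: they are no part of the job. Leave any yellow look-alike of the part that bears scrap_floor alone.

How it is judged:
By the outcome, as a careful person would: the job done as asked, in the order asked, and still so for the second after the job is handed in, with the robot touching nothing.
Of slug0, slug1, slug2, slug3, slug4, slug5, slug6 only 4 to 7 are there at a start; the rules pass over those that are not, and their reading is None.
Of blank0, blank1, blank2 only 2 to 3 are there at a start; the rules pass over those that are not, and their reading is None.
At some moment in a run one of blank0, blank1, blank2 may be knocked a few centimetres aside while the robot is not near it.
It also fails if it takes over 210 s, if anything falls off the work surface, if the arm or the gripper's body presses on something with over 40 N, if the wrist force passes 120 N, or if a joint passes its speed limit or range.

## Working session

There is one attempt and no reset: what is moved stays moved. The work goes in short steps, Python scripts to look and compute and a shell command to move; the robot and the scene stay as the last step left them, time stands still between calls to the robot, and variables do not carry over. Pictures are saved under pics/ and viewed, at most 14 in all, crops included, and the job is handed in when it is done.

```bash
mkdir -p pics; ls; cat > h.py <<'E'
import numpy as np, cv2
from plant import telemetry, snapshot, workorder, nets
def cam(p):
    R=cv2.Rodrigues(np.array(p["rvec"],float))[0]; t=np.array(p["tvec"],float).ravel(); return R,t
def K(p): return np.array([[p["fx"],0,p["cx"]],[0,p["fy"],p["cy"]],[0,0,1.]])
def w(p,uv,z):
    R,t=cam(p); d=R.T@np.linalg.inv(K(p))@np.array([uv[0],uv[1],1.]); c=-R.T@t
    return c+d*(z-c[2])/d[2]
def px(p,X):
    R,t=cam(p); q=K(p)@(R@np.array(X,float)+t); return q[:2]/q[2]
def save(p,n,crop=None,s=1):
    f=p["frame"][:,:,::-1]
    if crop: f=f[crop[1]:crop[3],crop[0]:crop[2]]
    cv2.imwrite("pics/"+n,cv2.resize(f,None,fx=s,fy=s,interpolation=cv2.INTER_CUBIC))
E
python3 - <<'E'
from h import *
for n in("top","scene"):
    p=snapshot(n); save(p,n+"0.png",s=1.4)
    print(n,-cam(p)[0].T@cam(p)[1])
    for q,z in [("pot",0.0),("pot_pad",0),("scrap_floor",.005),("jig_corner",.018),("gun",0),("blank0",0),("slug0",.02),("jar",0),("spectacles",0)]:
        print(q,[(np.round(d["uv"]),round(d["confidence"],2),np.round(w(p,d["uv"],z)[:2],3)) for d in nets.landmark_of(p,q)])
print(telemetry.get_obs())
E
```

```text
pics
top [0.37980497 0.07130612 1.3402322 ]
pot [(array([269., 160.]), 0.78, array([0.584, 0.081]))]
pot_pad [(array([268., 159.]), 0.69, array([0.586, 0.083])), (array([272., 157.]), 0.26, array([0.59 , 0.073]))]
scrap_floor [(array([190., 297.]), 0.91, array([0.196, 0.288])), (array([156., 103.]), 0.74, array([0.734, 0.403])), (array([176., 194.]), 0.63, array([0.478, 0.337])), (array([ 85., 205.]), 0.56, array([0.44, 0.59])), (array([361., 225.]), 0.42, array([ 0.407, -0.179]))]
jig_corner [(array([394., 134.]), 0.96, array([ 0.661, -0.266]))]
gun [(array([454., 186.]), 0.67, array([ 0.525, -0.439])), (array([270., 158.]), 0.57, array([0.587, 0.079]))]
blank0 [(array([402., 234.]), 0.88, array([ 0.383, -0.296])), (array([270., 162.]), 0.68, array([0.577, 0.079])), (array([360., 224.]), 0.57, array([ 0.408, -0.178])), (array([316., 218.]), 0.56, array([ 0.424, -0.054]))]
slug0 [(array([453., 186.]), 0.7, array([ 0.521, -0.431])), (array([279., 154.]), 0.61, array([0.596, 0.053])), (array([271., 162.]), 0.52, array([0.573, 0.076])), (array([266., 154.]), 0.48, array([0.596, 0.091]))
[... 1215 characters left out ...]
.3, array([ 0.426, -0.056]))]
{'clock': 1.0, 'joint_pos': array([ 9.18511603e+01,  2.05461431e+01,  6.80440912e-01, -1.08623891e-03,
       -7.01361086e+01, -1.65074556e+01]), 'qvel': array([ 0.06838592, -0.03312141, -0.12820427,  0.05142667, -0.02237315,
        0.02665737]), 'tau': array([ 4.46647937e-04, -5.82397020e+01,  2.93303078e+01,  7.00273812e+00,
        1.25532682e-02, -1.28357621e-05]), 'tool_pos': array([0.17079154, 0.65300082, 0.40464873]), 'orientation': array([ 1.79997974e+02,  4.64976027e-04, -1.46566644e+01]), 'force': array([ 0.09962019, -0.63556302,  0.09290471]), 'moment': array([0.01567815, 0.06777537, 0.00831783]), 'gripper_force': 0.0, 'opening': 0.08761813375636124}
```

View pics/top0.png

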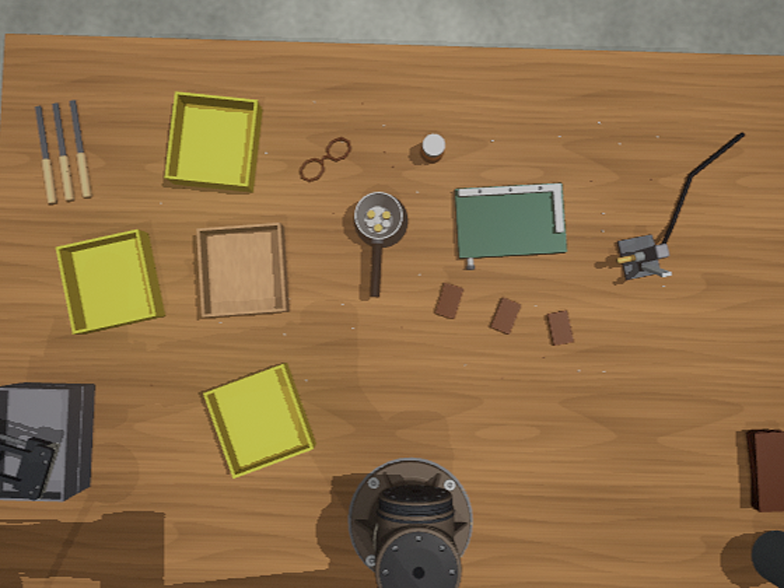

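View pics/scene0.png

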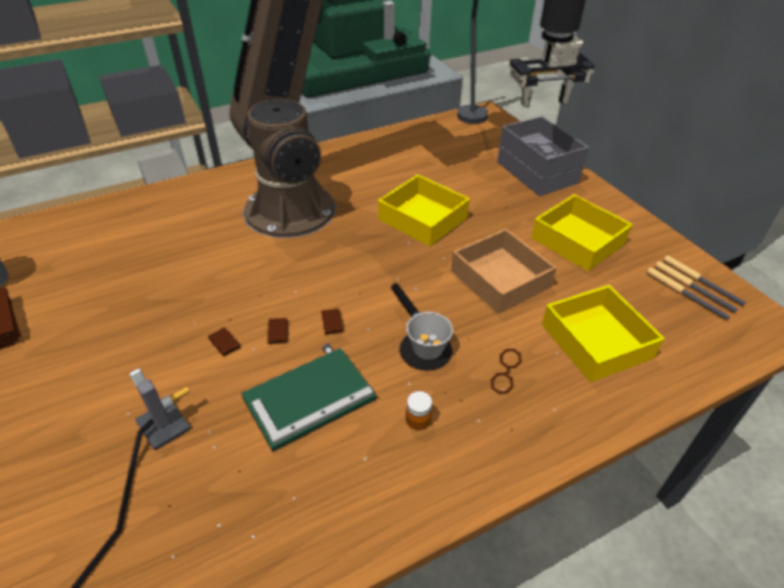

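The top picture shows the cardboard box at (172,193), the pot at (271,155) with its handle toward the robot, the jig at (365,157), three blanks at (320,215), (361,225) and (400,234), and the gun at (457,184). The other boxes are yellow look-alikes. The tool always points down, so the pot has to be tipped by pivoting it in the grip.

```bash
python3 - <<'E'
from h import *
p=snapshot("top"); save(p,"top1.png",(245,120,495,250),3.2)
P=snapshot("scene"); save(P,"scene1.png",(70,200,340,330),2.9)
for q in("pot","gun","trigger","jig_corner","blank0","scrap_floor","pot_pad"):
    for nm,pp in(("t",p),("s",P)):
        for m in nets.masks_of(pp,q)[:5]:
            ys,xs=np.nonzero(m["region"])
            if len(xs)<10: continue
            c=np.column_stack([xs,ys]).astype(np.float32)
            r=cv2.minAreaRect(c); print(nm,q,round(m["confidence"],2),np.round(m["uv"]),len(xs),[xs.min(),ys.min(),xs.max(),ys.max()],np.round(cv2.boxPoints(r),1).tolist())
E
```

```text
t pot 0.57 [267. 158.] 1090 [np.int64(253), np.int64(137), np.int64(286), np.int64(211)] [[253.0, 137.0], [286.0, 137.0], [286.0, 211.0], [253.0, 211.0]]
s pot 0.56 [302. 231.] 961 [np.int64(280), np.int64(203), np.int64(323), np.int64(256)] [[263.20001220703125, 229.8000030517578], [282.0, 202.0], [327.6000061035156, 232.8000030517578], [308.79998779296875, 260.6000061035156]]
t gun 0.64 [459. 181.] 1143 [np.int64(440), np.int64(96), np.int64(529), np.int64(199)] [[431.20001220703125, 181.10000610351562], [526.0, 92.80000305175781], [554.2000122070312, 123.0999984741211], [459.3999938964844, 211.39999389648438]]
s gun 0.65 [109. 306.] 1740 [np.int64(52), np.int64(264), np.int64(135), np.int64(419)] [[51.70000076293945, 418.8999938964844], [94.9000015258789, 262.8999938964844], [143.1999969482422, 276.20001220703125], [100.0999984741211, 432.29998779296875]]
t trigger 0.64 [470. 195.] 116 [np.int64(458), np.int64(189), np.int64(478), np.int64(197)] [[457.20001220703125, 192.39999389648438], [459.1000061035156, 186.6999969482422], [478.8999938964844, 193.3000030517578], [477.0, 199.0]
[... 3895 characters left out ...]
 scrap_floor 0.62 [430. 238.] 3750 [np.int64(387), np.int64(203), np.int64(473), np.int64(272)] [[381.29998779296875, 226.3000030517578], [427.79998779296875, 186.8000030517578], [477.8999938964844, 245.89999389648438], [431.3999938964844, 285.29998779296875]]
t pot_pad 0.63 [279. 170.] 126 [np.int64(255), np.int64(156), np.int64(289), np.int64(174)] [[254.5, 165.10000610351562], [288.70001220703125, 155.8000030517578], [292.6000061035156, 170.0], [258.3999938964844, 179.39999389648438]]
s pot_pad 0.77 [301. 258.] 370 [np.int64(287), np.int64(241), np.int64(323), np.int64(263)] [[284.5, 260.70001220703125], [287.70001220703125, 240.5], [323.79998779296875, 246.3000030517578], [320.5, 266.5]]
```

View pics/top1.png

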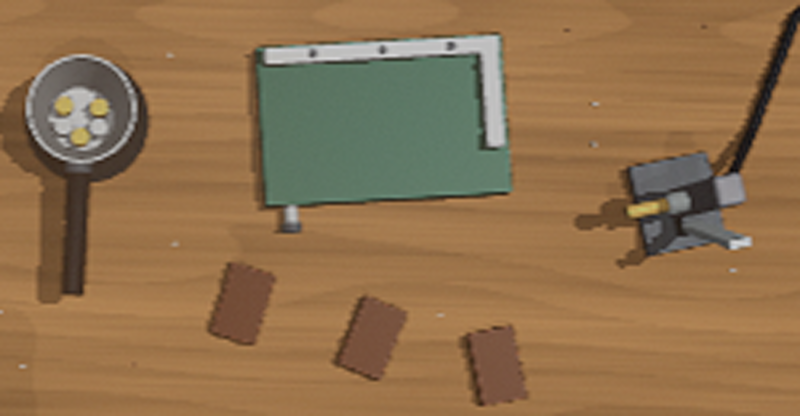

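View pics/scene1.png

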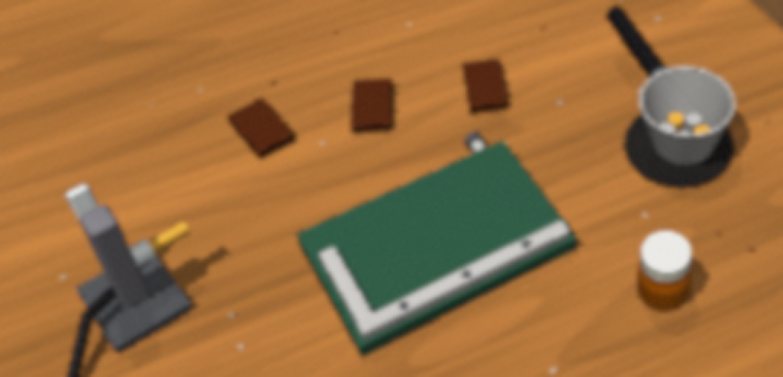

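The crops show the pot rim centre at crop (82,109) with 5 slugs in it, and the handle end at (73,294). The inner corner of the jig is near (481,56), a small knob sits at the jig's near edge at (290,215), and the gun post top is at (730,190) with the trigger tip at (740,241).

```bash
cat >> h.py <<'E'
def blanks(p,z=.012):
    out=[]
    hsv=cv2.cvtColor(np.ascontiguousarray(p["frame"]),cv2.COLOR_RGB2LAB)
    for m in nets.masks_of(p,"blank0"):
        if not 120<m["region"].sum()<700: continue
        g=cv2.dilate(m["region"].astype(np.uint8),np.ones((3,3)))
        ys,xs=np.nonzero(m["region"])
        W=np.array([w(p,(a,b),z)[:2] for a,b in zip(xs,ys)])*1000
        c,s,a=cv2.minAreaRect(W.astype(np.float32))
        if s[0]<s[1]: a-=90
        d=W-W.mean(0); ev,V=np.linalg.eigh(d.T@d); v=V[:,1]
        out.append((round(m["confidence"],2),np.round(c,1),np.round(s,1),round((a+90)%180-90,1),"pca",np.round(W.mean(0),1),round((np.degrees(np.arctan2(v[1],v[0]))+90)%180-90,1)))
    return out
E
python3 - <<'E'
from h import *
p=snapshot("top")
def c(X,Y,z): return np.round(1000*w(p,((X+.5)/3.2-.5+245,(Y+.5)/3.2-.5+120),z)[:2],1)
rim=c(82,109,.064); he=c(73,294,.052); h2=c(78,180,.055)
print("pot",rim,he,h2,np.linalg.norm(rim-he))
print("jig corner",c(481,56,.023),"rail far",c(265,66,.028),"stop end",c(486,148,.028), "rail far bottom",c(265,67,.018))
print("plate corners",c(258,47,.018),c(500,34,.018),c(511,192,.018),c(266,207,.018),"knob",c(290,230,.01))
print("gun base",[c(*q,.012) for q in((628,168),(708,152),(726,235),(645,254))],"post top",c(731,190,.12),"trig tip",c(740,242,.115))
m=[m for m in nets.masks_of(p,"scrap_floor") if abs(m["uv"][0]-172)<8][0]
ys,xs=np.nonzero(m["region"]); W=np.array([w(p,q,.06)[:2] for q in zip(xs,ys)])*1000
r=cv2.minAreaRect(W.astype(np.float32)); print("box",r,cv2.boxPoints(r))
for b in blanks(p): print(b)
P=snapshot("scene")
for q in("pot","jig_corner","gun","trigger"): print(q,[(round(d["confidence"],2),np.round(d["uv"],1),np.round(w(P,d["uv"],.018 if q[0]=="j" else 0.004 if q=="pot" else 0.0)[:2],3)) for d in nets.landmark_of(P,q)][:2])
for b in blanks(P): print(b)
E
```

```text
pot [589.8  77.6] [435.1  80.9] [531.   79.3] 154.73519315268902
jig corner [ 652.4 -266.7] rail far [637.4 -79. ] stop end [ 571.5 -270.8] rail far bottom [638.5 -80.2]
plate corners [655.9 -73.7] [ 673.2 -284.3] [ 535.3 -295.6] [516.4 -83.6] knob [ 497.7 -105.9]
gun base [array([ 559.8, -399.1]), array([ 575.7, -468.8]), array([ 503.6, -484.9]), array([ 485.1, -414.5])] post top [ 529.7 -443.5] trig tip [ 488.6 -453.1]
box ((479.52899169921875, 334.10614013671875), (172.3741912841797, 170.21632385253906), 5.63758659362793) [[385.39813 410.336  ]
 [402.11945 240.94298]
 [573.65985 257.87628]
 [556.93854 427.2693 ]]
(0.74, array([ 385.6, -284.2]), array([60.5, 43.6]), 12.1, 'pca', array([ 385.9, -284.4]), np.float64(16.5))
(0.62, array([ 405.1, -176. ]), array([44.6, 68.9]), -21.4, 'pca', array([ 404.9, -176.3]), np.float64(-24.8))
pot [(0.72, array([303.4, 246.4]), array([0.581, 0.079]))]
jig_corner [(0.67, array([196.8, 311.3]), array([ 0.656, -0.27 ]))]
gun [(0.69, array([114.5, 303.3]), array([ 0.526, -0.446]))]Traceback (most recent call last):
  File "<stdin>", line 14, in <module>
ValueError: it knows: blank, gun, jar, jig_corner, pot, pot_pad, scrap_floor, slug, spectacles
```

```bash
cat >> h.py <<'E'
def go(x,y,zg,yaw=None):
    "target grasp point mm, tool yaw deg -> spin and shift in move units (spin first)"
    o=telemetry.get_obs(); y0=o["orientation"][2]
    if yaw is None: yaw=y0
    d=(yaw-y0+90)%180-90
    a=np.radians(y0+d); dx=np.array([x,y,zg+159])/1000-o["tool_pos"]
    tx=np.array([np.cos(a),np.sin(a)]); ty=np.array([np.sin(a),-np.cos(a)])
    print("yaw0 %.1f spin %.3f | shift %.3f %.3f %.3f"%(y0,-d/90,dx[:2]@tx/.2,dx[:2]@ty/.2,-dx[2]/.2), "t",round(o["clock"],1),"grasp",np.round(o["tool_pos"]*1000-[0,0,159],1),"F",np.round(o["force"],1),"op",round(o["opening"]*1000,1),round(o["gripper_force"],1))
E
python3 -c "
from h import *
go(475,80,150,-1.2)"
```

```text
yaw0 -14.7 spin -0.149 | shift 1.581 2.833 0.478 t 2.1 grasp [170.8 653.  245.7] F [ 0.4 -0.1  0. ] op 87.2 0.0
```

```bash
python3 -m creep '[[[0,0,0,-0.075,1],[0,0,0,-0.074,1],[0.098,0.175,0,0,1],[0.098,0.175,0,0,1],[0.098,0.175,0,0,1],[0.098,0.175,0,0,1],[0.098,0.175,0,0,1],[0.098,0.175,0,0,1]]]' >/dev/null; python3 -m creep '[[[0.098,0.175,0,0,1],[0.098,0.175,0,0,1],[0.098,0.175,0,0,1],[0.098,0.175,0,0,1],[0.098,0.175,0,0,1],[0.098,0.175,0,0,1],[0.098,0.175,0,0,1],[0.098,0.175,0,0,1]]]'; python3 -m creep '[[[0.098,0.175,0,0,1],[0.098,0.175,0,0,1],[0,0,0,0,1],[0,0,0,0,1]]]' ; python3 -c "
from h import *
go(475,80,49,-1.2)"
```

```text
clock: 3.48
tool_pos: [0.4348, 0.1552, 0.4052]
orientation: [-179.9, -0.1, -1.2]
force: [1.3, 1.8, 0.2]
opening: 0.0877
gripper_force: 0.0
clock: 3.82
tool_pos: [0.4727, 0.0842, 0.4046]
orientation: [180.0, 0.0, -1.5]
force: [-0.4, -0.2, -0.1]
opening: 0.0873
gripper_force: 0.0
yaw0 -1.5 spin -0.004 | shift 0.012 0.021 0.983 t 3.8 grasp [472.7  84.2 245.6] F [-0.4 -0.2 -0.1] op 87.3 0.0
```

```bash
python3 -m creep '[[[0.012,0.021,0.19,0,1],[0,0,0.19,0,1],[0,0,0.19,0,1],[0,0,0.19,0,1],[0,0,0.15,0,1],[0,0,0.07,0,1],[0,0,0,0,1],[0,0,0,0,0]]]' ; python3 -m creep '[[[0,0,0,0,0],[0,0,0,0,0],[0,0,0,0,0],[0,0,0,0,0],[0,0,0,0,0],[0,0,0,0,0],[0,0,0,0,0],[0,0,0,0,0]]]';python3 -c "
from h import *
go(475,80,49,-1.2)
p=snapshot('scene');save(p,'s2.png',(240,140,400,270),2)"
```

```text
clock: 4.48
tool_pos: [0.4743, 0.083, 0.2085]
orientation: [179.9, 0.1, -1.1]
force: [0.4, 0.4, 0.8]
opening: 0.0846
gripper_force: 0.0
clock: 5.15
tool_pos: [0.4745, 0.082, 0.2088]
orientation: [-180.0, -0.0, -1.3]
force: [0.4, -0.7, 0.2]
opening: 0.0331
gripper_force: 0.0
yaw0 -1.3 spin -0.001 | shift 0.003 0.010 0.004 t 5.2 grasp [474.5  82.   49.8] F [ 0.4 -0.7  0.2] op 33.1 0.0
```

```bash
python3 -m creep '[[[0,0,-0.02,0,0],[0,0,-0.03,0,0],[0,0,-0.03,0,0],[0,0,0,0,0],[0,0,0,0,0]]]';python3 -c "
from h import *
go(475,80,49,-1.2);print(telemetry.get_obs()['moment'])
p=snapshot('scene');save(p,'s3.png',(240,140,400,270),3)"
```

```text
clock: 5.62
tool_pos: [0.4744, 0.0821, 0.2251]
orientation: [-180.0, -0.0, -1.3]
force: [-0.4, -0.5, -2.9]
opening: 0.0193
gripper_force: 30.0
yaw0 -1.3 spin -0.001 | shift 0.003 0.010 0.086 t 5.6 grasp [474.4  82.1  66.1] F [-0.4 -0.5 -2.9] op 19.3 30.0
[-0.07114319  0.10457956 -0.0292788 ]
```

View pics/s3.png

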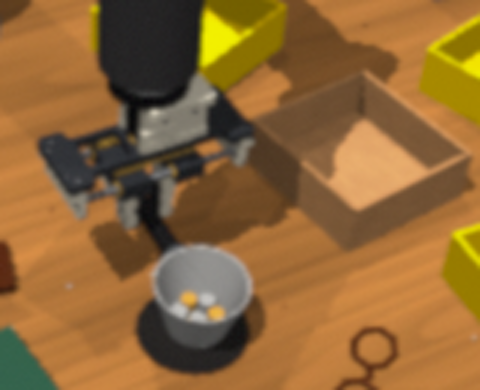

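The fingers closed during the lift, so the handle is held. I'll lift a little more to see if it sags.

```bash
python3 -m creep '[[[0,0,-0.03,0,0],[0,0,-0.03,0,0],[0,0,-0.03,0,0],[0,0,-0.03,0,0],[0,0,0,0,0],[0,0,0,0,0]]]';python3 -c "
from h import *
print(telemetry.get_obs()['moment'])
p=snapshot('scene');save(p,'s4.png',(240,140,400,270),3)"
```

```text
clock: 6.17
tool_pos: [0.4743, 0.082, 0.2491]
orientation: [-180.0, -0.0, -1.3]
force: [-1.0, 0.6, -0.5]
opening: 0.0191
gripper_force: 30.0
[0.03414165 0.5125766  0.01303343]
```

View pics/s4.png

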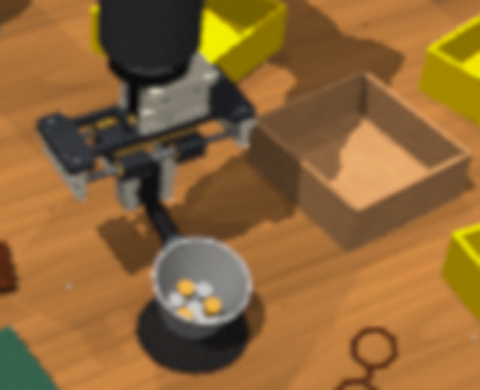

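The pot sags at this grip, 115 mm out. I'll set it back down and regrip closer to the pot.

```bash
python3 -m creep '[[[0,0,0.04,0,0],[0,0,0.04,0,0],[0,0,0.04,0,0],[0,0,0.04,0,0],[0,0,0.04,0,0],[0,0,0,0,0],[0,0,0,0,1],[0,0,0,0,1]]]';python3 -m creep '[[[0,0,0,0,1],[0,0,0,0,1],[0,0,0,0,1],[0,0,0,0,1],[0,0,0,0,1],[0,0,0,0,1],[0,0,0,0,1],[0,0,0,0,1]]]'; python3 -c "
from h import *
go(522,79,49,-1.2)
p=snapshot('top');save(p,'t4.png',(230,120,330,230),5)
print(nets.landmark_of(p,'pot')[:1])
"
```

```text
clock: 6.88
tool_pos: [0.4748, 0.0822, 0.2086]
orientation: [180.0, -0.0, -1.2]
force: [0.1, -0.3, -0.3]
opening: 0.0273
gripper_force: 0.0
clock: 7.55
tool_pos: [0.4744, 0.0821, 0.2087]
orientation: [-180.0, -0.0, -1.2]
force: [0.3, 0.1, -0.7]
opening: 0.0801
gripper_force: 0.0
yaw0 -1.2 spin -0.001 | shift 0.238 0.010 0.003 t 7.5 grasp [474.4  82.1  49.7] F [ 0.3  0.1 -0.7] op 80.1 0.0
[{'uv': [269.1, 156.2], 'confidence': 0.65}]
```

View pics/t4.png

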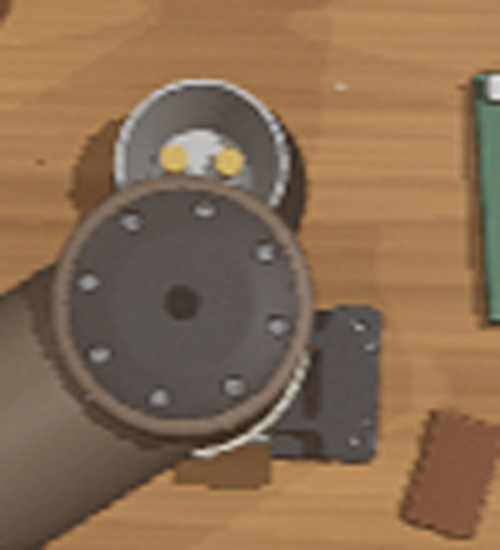

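The top view shows the pot rim centred near (270,153), so it is back on its pad.

```bash
python3 -m creep '[[[0.12,0,0,0,1],[0.12,0,0,0,1],[0,0,0,0,0.5],[0,0,0,0,0],[0,0,0,0,0],[0,0,0,0,0],[0,0,0,0,0],[0,0,0,0,0]]]' >/dev/null;python3 -m creep '[[[0,0,0,0,0],[0,0,0,0,0],[0,0,0,0,0],[0,0,0,0,0],[0,0,0,0,0],[0,0,0,0,0],[0,0,0,0,0],[0,0,0,0,0]]]'; python3 -m creep '[[[0,0,-0.03,0,0],[0,0,-0.03,0,0],[0,0,-0.03,0,0],[0,0,-0.03,0,0],[0,0,-0.03,0,0],[0,0,0,0,0],[0,0,0,0,0]]]'; python3 -c "
from h import *
go(479,332,150,-1.2);print(telemetry.get_obs()['moment'])
p=snapshot('scene');save(p,'s5.png',(240,140,400,270),3)"
```

```text
clock: 8.98
tool_pos: [0.5224, 0.081, 0.2087]
orientation: [180.0, 0.0, -1.2]
force: [-0.2, 0.3, 0.5]
opening: 0.0192
gripper_force: 30.0
clock: 9.57
tool_pos: [0.5224, 0.0811, 0.2393]
orientation: [-180.0, -0.0, -1.2]
force: [-2.2, 1.7, -0.7]
opening: 0.0196
gripper_force: 30.0
yaw0 -1.2 spin -0.001 | shift -0.243 -1.250 -0.349 t 9.6 grasp [522.4  81.1  80.3] F [-2.2  1.7 -0.7] op 19.6 30.0
[0.09307876 0.41310039 0.05764897]
```

View pics/s5.png

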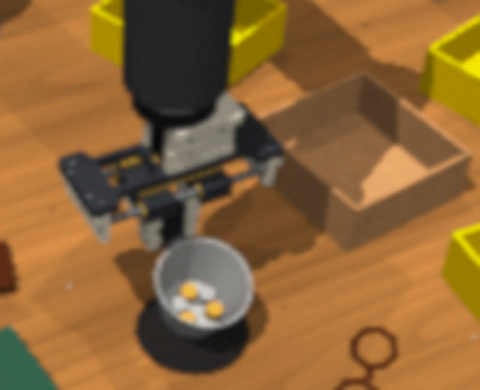

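It still pivots in the grip, but the tail will catch against the palm before the pot tilts far. I'll lift slowly and watch.

```bash
python3 -m creep '[[[0,0,-0.06,0,0],[0,0,-0.06,0,0],[0,0,-0.06,0,0],[0,0,-0.06,0,0],[0,0,-0.06,0,0],[0,0,-0.06,0,0],[0,0,0,0,0],[0,0,0,0,0]]]';  python3 -c "
from h import *
print(telemetry.get_obs()['moment'])
p=snapshot('scene');save(p,'s6.png',(240,120,400,250),3)"
```

```text
clock: 10.28
tool_pos: [0.5224, 0.081, 0.3105]
orientation: [-180.0, -0.0, -1.3]
force: [-1.0, 0.1, -3.7]
opening: 0.019
gripper_force: 30.0
[-0.01486497  0.1474109  -0.00168104]
```

View pics/s6.png

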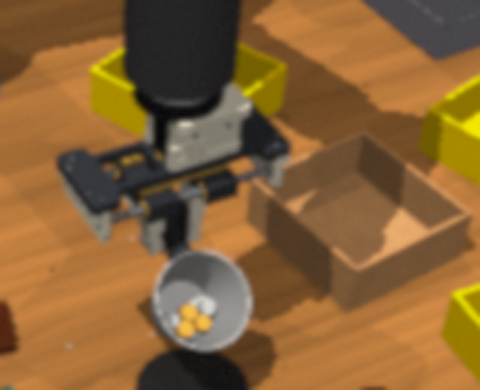

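The weight is now on the gripper (-3.7 N). The pot hangs at about 45° with all its slugs in it. I'll carry it over the box.

```bash
python3 -m creep '[[[0,0,-0.06,0,0],[0,0,-0.06,0,0],[0,0,-0.06,0,0],[0,0,-0.06,0,0],[0,0,0,0,0],[-0.01,-0.03,0,0,0],[-0.015,-0.05,0,0,0],[-0.02,-0.07,0,0,0]]]' >/dev/null; python3 -m creep '[[[-0.027,-0.09,0,0,0],[-0.027,-0.1,0,0,0],[-0.03,-0.1,0,0,0],[-0.03,-0.1,0,0,0],[-0.03,-0.1,0,0,0],[-0.03,-0.1,0,0,0],[-0.03,-0.1,0,0,0],[-0.03,-0.1,0,0,0]]]'; python3 -m creep '[[[-0.025,-0.1,0,0,0],[-0.02,-0.08,0,0,0],[-0.02,-0.06,0,0,0],[-0.01,-0.04,0,0,0],[0,-0.02,0,0,0],[0,0,0,0,0],[0,0,0,0,0]]]'; python3 -c "
from h import *
go(455,331,108)
p=snapshot('scene');save(p,'s7.png',(240,60,400,240),3)"
```

```text
clock: 11.67
tool_pos: [0.4696, 0.2717, 0.3572]
orientation: [179.9, 0.1, -1.2]
force: [0.5, -0.1, -3.1]
opening: 0.0189
gripper_force: 30.0
clock: 12.25
tool_pos: [0.4571, 0.3301, 0.3585]
orientation: [180.0, 0.0, -1.3]
force: [0.1, 0.2, -3.3]
opening: 0.0188
gripper_force: 30.0
yaw0 -1.3 spin -0.000 | shift -0.011 -0.004 0.457 t 12.2 grasp [457.1 330.1 199.5] F [ 0.1  0.2 -3.3] op 18.8 30.0
```

View pics/s7.png

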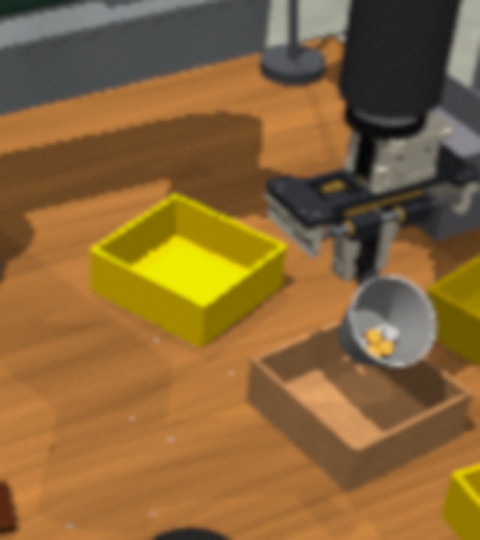

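Pot over the box with the slugs still in it. Now I'll lower it in and lean the handle on the near wall.

```bash
python3 -m creep '[[[0,0,0.08,0,0],[0,0,0.08,0,0],[0,0,0.08,0,0],[0,0,0.08,0,0],[0,0,0.07,0,0],[0,0,0.05,0,0],[0,0,0.02,0,0],[0,0,0,0,0]]]'; python3 -m creep '[[[-0.02,0,0.03,0,0],[-0.02,0,0.03,0,0],[-0.02,0,0.03,0,0],[-0.02,0,0.03,0,0],[-0.02,0,0.03,0,0],[-0.02,0,0.03,0,0],[-0.02,0,0.03,0,0],[0,0,0,0,0]]]'; python3 -c "
from h import *
go(430,331,65)
p=snapshot('scene');save(p,'s8.png',(280,60,440,240),3)"
```

```text
clock: 12.97
tool_pos: [0.4571, 0.3299, 0.2659]
orientation: [179.9, 0.1, -1.3]
force: [0.3, 0.1, -3.6]
opening: 0.0192
gripper_force: 30.0
clock: 13.63
tool_pos: [0.4288, 0.3317, 0.225]
orientation: [-179.9, -0.1, -1.2]
force: [-2.4, 0.1, 4.1]
opening: 0.0192
gripper_force: 30.0
yaw0 -1.2 spin -0.000 | shift 0.006 0.003 0.005 t 13.6 grasp [428.8 331.7  66. ] F [-2.4  0.1  4.1] op 19.2 30.0
```

View pics/s8.png

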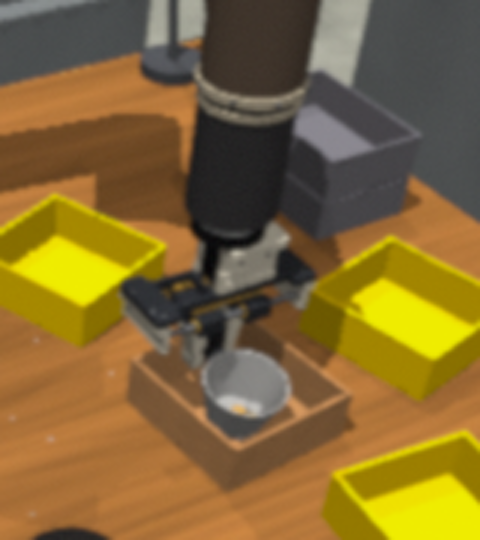

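The pot stands in the box, leaning, with the slugs inside. I'll open and regrip near the handle end, outside the wall.

```bash
python3 -m creep '[[[0,0,0.01,0,0.5],[0,0,0,0,0.5],[0,0,0,0,0.5],[0,0,0,0,0.5],[0,0,0,0,0.5],[0,0,0,0,0.5],[0,0,0,0,0.5],[0,0,-0.04,0,0.5]]]'; python3 -m creep '[[[0,0,-0.18,0,0.5],[-0.145,0,0,0,0.5],[-0.14,0,0,0,0.5],[0,0,0,0,0.5],[0,0,0.1,0,0.5],[0,0,0.09,0,0.5],[0,0,0,0,0.5],[0,0,0,0,0.2]]]'; python3 -m creep '[[[0,0,0,0,0],[0,0,0,0,0],[0,0,0,0,0],[0,0,0,0,0],[0,0,0,0,0],[0,0,0,0,0],[0,0,0,0,0],[0,0,0,0,0]]]'; python3 -c "
from h import *
go(372,331,72)
p=snapshot('scene');save(p,'s9.png',(280,60,440,240),3)"
```

```text
clock: 14.35
tool_pos: [0.4287, 0.3306, 0.2296]
orientation: [179.9, 0.1, -1.3]
force: [-0.1, -0.4, -0.0]
opening: 0.0436
gripper_force: 0.0
clock: 15.02
tool_pos: [0.3721, 0.3322, 0.2286]
orientation: [179.9, 0.0, -1.2]
force: [0.6, -1.0, 1.1]
opening: 0.0407
gripper_force: 0.0
clock: 15.68
tool_pos: [0.3722, 0.3327, 0.2291]
orientation: [-179.9, -0.0, -1.2]
force: [-0.2, 0.6, 5.4]
opening: 0.019
gripper_force: 30.0
yaw0 -1.2 spin -0.000 | shift -0.001 0.008 -0.010 t 15.7 grasp [372.2 332.7  70.1] F [-0.2  0.6  5.4] op 19.0 30.0
```

```bash
python3 -m creep '[[[0.01,0,-0.04,0,0],[0.02,0,-0.05,0,0],[0.02,0,-0.05,0,0],[0.02,0,-0.05,0,0],[0.02,0,-0.05,0,0],[0.02,0,-0.05,0,0],[0.02,0,-0.05,0,0],[0.02,0,-0.05,0,0]]]'; python3 -m creep '[[[0.04,0,-0.04,0,0],[0.045,0,-0.04,0,0],[0.045,0,-0.04,0,0],[0.045,0,-0.04,0,0],[0.045,0,-0.03,0,0],[0.045,0,-0.03,0,0],[0.04,0,-0.02,0,0],[0,0,0,0,0]]]'; python3 -c "
from h import *
go(470,332,190)
p=snapshot('scene');save(p,'s10.png',(280,60,440,240),3)"
```

```text
clock: 16.4
tool_pos: [0.4019, 0.331, 0.3066]
orientation: [179.9, 0.1, -1.3]
force: [-0.3, -1.1, -3.4]
opening: 0.0195
gripper_force: 30.0
clock: 17.07
tool_pos: [0.4648, 0.3306, 0.3553]
orientation: [-180.0, -0.1, -1.3]
force: [-0.4, 1.1, -2.8]
opening: 0.0193
gripper_force: 30.0
yaw0 -1.3 spin -0.000 | shift 0.026 -0.008 0.032 t 17.1 grasp [464.8 330.6 196.3] F [-0.4  1.1 -2.8] op 19.3 30.0
```

View pics/s10.png

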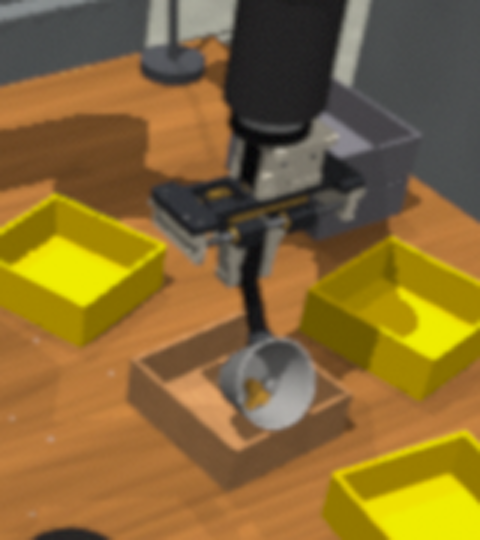

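The pot hangs inside the box at about 65° with the slugs still in. I'll push its mouth against the far wall to roll it past vertical.

```bash
python3 -m creep '[[[0.04,0,0.005,0,0],[0.04,0,0.005,0,0],[0.04,0,0.005,0,0],[0.04,0,0.005,0,0],[0.04,0,0,0,0],[0.04,0,0,0,0],[0.04,0,0,0,0],[0.04,0,0,0,0]]]'; python3 -m creep '[[[0.04,0,0,0,0],[0.04,0,0,0,0],[0.04,0,0.005,0,0],[0.04,0,0.01,0,0],[0.04,0,0.01,0,0],[0.04,0,0.01,0,0],[0.04,0,0.01,0,0],[0.04,0,0.01,0,0]]]';python3 -m creep '[[[0.04,0,0.015,0,0],[0.04,0,0.015,0,0],[0.04,0,0.015,0,0],[0.04,0,0.02,0,0],[0.03,0,0.02,0,0],[0,0,0,0,0],[0,0,0,0,0],[0,0,0,0,0]]]'; python3 -c "
from h import *
go(630,332,167)
p=snapshot('scene');save(p,'s11.png',(300,110,440,260),4)
for q in ('slug0','pot'): print(q,[(round(d['confidence'],2),np.round(d['uv'])) for d in nets.find_in(p,q)])"
```

```text
clock: 17.78
tool_pos: [0.5273, 0.3292, 0.3513]
orientation: [-179.9, -0.1, -1.2]
force: [-0.2, 0.1, 0.7]
opening: 0.0017
gripper_force: 0.0
clock: 18.45
tool_pos: [0.5918, 0.3275, 0.3392]
orientation: [180.0, 0.0, -1.3]
force: [-0.4, 0.2, -0.1]
opening: 0.0003
gripper_force: 0.0
clock: 19.12
tool_pos: [0.6289, 0.3268, 0.3226]
orientation: [180.0, 0.0, -1.2]
force: [0.4, -0.5, 0.8]
opening: 0.001
gripper_force: 0.0
yaw0 -1.2 spin -0.000 | shift 0.005 -0.026 -0.017 t 19.1 grasp [628.9 326.8 163.6] F [ 0.4 -0.5  0.8] op 1.0 0.0
slug0 []
pot [(0.95, array([358., 186.]))]
```

View pics/s11.png

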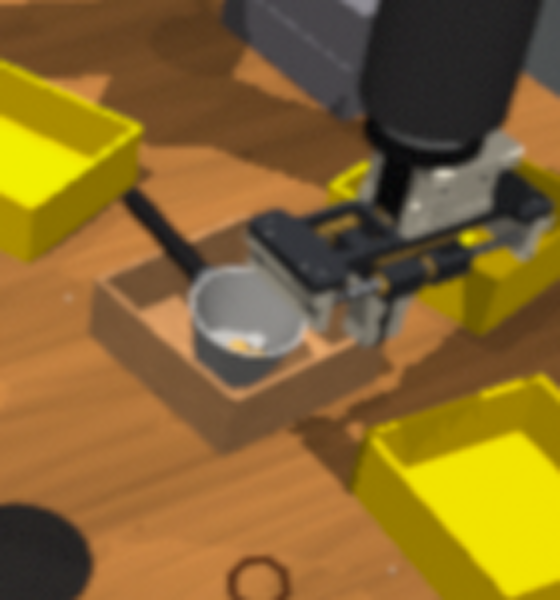

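The handle slipped out of the grip and the pot fell back leaning in the box, with the slugs still inside. The last picture shows the rim at about scene (362,188) and the handle end at (332,160), over the near wall. I'll move the arm clear and fit the pot's pose from the masks.

```bash
cat >> h.py <<'E'
from scipy.optimize import differential_evolution, minimize
def potpts(x,y,z,yaw,tilt):
    "axis foot centre (mm), handle along pot -x; tilt>0 = mouth tips away from handle, pivot at foot centre"
    a=np.linspace(0,2*np.pi,40); C,S=np.cos(a),np.sin(a)
    body=np.vstack([np.c_[30*C,30*S,0*C],np.c_[46*C,46*S,0*C+60]])
    hd=np.vstack([np.c_[0*C-d,10*C,45+10*S] for d in(42,156)])
    c,s=np.cos(tilt),np.sin(tilt); T=np.array([[c,0,s],[0,1,0],[-s,0,c]])
    cy,sy=np.cos(yaw),np.sin(yaw); Z=np.array([[cy,-sy,0],[sy,cy,0],[0,0,1]])
    return [(q@(Z@T).T+[x,y,z])/1000 for q in(body,hd)]
def potmask(p,par):
    R,t=cam(p); m=np.zeros((420,560),np.uint8)
    for q in potpts(*par):
        uv=cv2.projectPoints(q,np.array(p["rvec"],float),np.array(p["tvec"],float),K(p),None)[0]
        cv2.fillConvexPoly(m,cv2.convexHull(np.round(uv*16).astype(np.int32)),1,shift=4)
    return m.astype(bool)
def fitpot(ps,x0,floor=5,tmax=0.6,span=(40,40,.5),free=False):
    M=[]
    for p in ps:
        r=nets.masks_of(p,"pot")
        if r: M.append((p,r[0]["region"])); print("mask",round(r[0]["confidence"],2),r[0]["region"].sum())
    def full(v): return (v[0],v[1],floor+(v[4] if free else 30*abs(np.sin(v[3]))),v[2],v[3])
    def cost(v):
        f=full(v); s=0
        for p,m in M:
            g=potmask(p,f); s+=1-(g&m).sum()/max((g|m).sum(),1)
        return s
    b=[(x0[0]-span[0],x0[0]+span[0]),(x0[1]-span[1],x0[1]+span[1]),(x0[2]-span[2],x0[2]+span[2]),(-.1,tmax)]
    if free: b.append((-20,150))
    r=differential_evolution(cost,b,seed=1,maxiter=60,popsize=10,tol=1e-6)
    f=full(r.x); print("pot xyz",np.round(f[:3],1),"yaw %.1f tilt %.1f cost %.3f"%(np.degrees(f[3]),np.degrees(f[4]),r.fun))
    return f
E
python3 -m creep '[[[0,0,-0.15,0,1],[0,0.15,-0.1,0,1],[0,0.2,0,0,1],[0,0.2,0,0,1],[0,0.2,0,0,1],[0,0.2,0,0,1],[0,0.2,0,0,1],[0,0,0,0,1]]]'; python3 - <<'E'
from h import *
p=snapshot("top");P=snapshot("scene")
f=fitpot([p,P],(490,332,0)); f1=fitpot([P],(490,332,0)); f2=fitpot([p],(490,332,0))
for q in("slug0",): 
  for k,z in((p,.02),(P,.02)): print([(round(d["confidence"],2),np.round(w(k,d["uv"],z)[:2],3)) for d in nets.find_in(k,q)])
E
```

```text
clock: 19.93
tool_pos: [0.623, 0.0913, 0.3736]
orientation: [180.0, -0.0, -1.5]
force: [-0.4, 1.0, -0.2]
opening: 0.0483
gripper_force: 0.0
mask 0.8 553
pot xyz [496.  336.1   8. ] yaw -24.3 tilt -5.7 cost 0.328
mask 0.8 553
pot xyz [496.  336.1   8. ] yaw -24.3 tilt -5.7 cost 0.328
pot xyz [502.7 371.2   5.4] yaw -16.0 tilt -0.8 cost 0.000
[]
[]
```

```bash
cat >> h.py <<'E'
def colmask(p,roi,st=70):
    f=cv2.cvtColor(np.ascontiguousarray(p["frame"]),cv2.COLOR_RGB2HSV); x0,y0,x1,y1=roi
    m=np.zeros((420,560),np.uint8); s=f[...,1]; m[y0:y1,x0:x1]=((s<st))[y0:y1,x0:x1]
    m=cv2.morphologyEx(m,cv2.MORPH_CLOSE,np.ones((3,3),np.uint8))
    n,l,st_,_=cv2.connectedComponentsWithStats(m); k=1+np.argmax(st_[1:,4]); c=(l==k).astype(np.uint8)
    cs,_=cv2.findContours(c,cv2.RETR_EXTERNAL,cv2.CHAIN_APPROX_NONE); cv2.drawContours(c,cs,-1,1,-1)
    return c.astype(bool)
E
sed -i 's/def fitpot(ps,x0,/def fitpot(ps,x0,rois=None,st=110,/; s/    M=\[\]/    M=[]\n    if rois:\n        M=[(p,colmask(p,r,st)) for p,r in zip(ps,rois)]; ps=[]; print([m.sum() for _,m in M])/' h.py
python3 - <<'E'
from h import *
p=snapshot("top");P=snapshot("scene")
rt=(143,155,212,250); rs=(322,150,400,230)
hsv=cv2.cvtColor(np.ascontiguousarray(p["frame"]),cv2.COLOR_RGB2HSV)[...,1]
print("sat samples top"); 
for v in range(160,232,4): print(v," ".join("%3d"%hsv[v,u] for u in range(140,212,4)))
for st in(70,100):
  m=colmask(p,rt,st);M=colmask(P,rs,st); print(st,m.sum(),M.sum())
f=fitpot([p,P],(490,332,0),[rt,rs],st=80)
E
```

```text
sat samples top
160  68  68  67  69  66  65  71  66  65  64  69  71  76  79 107 109 133 132
164  69  70  70  66  69  66  66  65  66  68  68  68  72  78 110 116 131 131
168  72  69  66  69  65  68  67  65  65  65  64  66  72  79 109  23 133 138
172  70  67  67  68  67  65  65  69  66  63  65  70  67  77  80 103 129 129
176  70  69  68  66  68  64  64  64  65  68  68  68  68  76  84  98  55 128
180  75  69  66  64  63  64  66  66  64  65  68  68  65  80  84 106  52  74
184  73  67  67  64  69  65  64  65  64  66  66  69  68  74  77  94 128  88
188  80  70  68  65  65  67  65  64  66  69  66  70  69  67  74  83 123  44
192  95  69  70  65  65  63  68  64  64  62  66  66  70  67  73  79 104 133
196 130  76  69  67  65  66  62  64  69  66  65  70  65  69  74  73  89 132
200 139  76  67  70  67  67  64  64  66  66  64  66  62  68  70  72  84 129
204 111  81  70  68  64  65  64  63  64  66  68  66  67  68  69  73  79  84
208  84  84  68  72  67  67  66  69  64  64  68  68  65  66  70  69  75  82
212  87 108  80  70  64  63  68  63  66  64  68  64  65  66  68  70  76  76
216  61 120  77  72  69  66  67  65  65  63  66  65  67  68  65  66  74  73
220  85 101  84  69  72  65  64  64  63  63  62  63  65  66  68  64  71  68
224 136  82  82  74  70  64  65  64  63  61  61  67  65  65  63  66  69  73
228 137  82 115  78  73  69  64  64  65  62  66  61  63  67  66  70  69  72
70 4722 2064
100 6041 2159
[np.int64(5537), np.int64(2090)]
pot xyz [468.6 330.1  18. ] yaw 23.3 tilt 25.6 cost 1.311
```

```bash
python3 -m creep '[[[0,0.2,0,0,1],[0,0.2,0,0,1],[0,0.2,0,0,1],[0,0.2,0,0,1],[0,0.2,0,0,1],[0,0.2,0,0,1],[0,0.2,0,0,1],[0,0,0,0,1]]]'; python3 - <<'E'
from h import *
p=snapshot("top");P=snapshot("scene")
rt=(143,155,212,250); rs=(322,130,400,230)
for st in(50,70,90):
  m=colmask(p,rt,st);M=colmask(P,rs,st); print(st,m.sum(),M.sum())
for k in(p,P):
  r=nets.masks_of(k,"pot"); print([(round(a["confidence"],2),a["region"].sum()) for a in r])
f=fitpot([p,P],(490,332,0),span=(50,50,1))
f=fitpot([p,P],(490,332,0),[rt,rs],st=60,span=(50,50,1))
hsv=cv2.cvtColor(np.ascontiguousarray(p["frame"]),cv2.COLOR_RGB2HSV)
for v in range(160,240,4): print(v," ".join("%3d"%hsv[v,u,1] for u in range(140,212,4)))
E
```

```text
clock: 21.1
tool_pos: [0.6174, -0.1884, 0.3723]
orientation: [179.9, 0.0, -1.5]
force: [0.8, 1.1, 0.5]
opening: 0.0877
gripper_force: 0.0
50 936 720
70 956 757
90 1068 805
[]
[(0.95, np.int64(834)), (0.46, np.int64(2014))]
mask 0.95 834
pot xyz [490.4 332.3   8.9] yaw 1.2 tilt 7.4 cost 0.094
[np.int64(942), np.int64(741)]
pot xyz [488.4 331.5  10.7] yaw 4.1 tilt 10.9 cost 0.493
160 132 130 131 134 133 132 134 136 134 116 112 108 109 108 109 120 139 135
164 107 103 112 119 130 127 124 120 122 122 125 123 118 114 111 114 135 135
168 116 117 113 103  98  98  97 100  90  48 119 115 114 115 108 114 133 133
172 123 125 103 100  96  97  12  18  18  23  24  19 116 111 111 114 133 135
176 131 119 104  98  96  53  19  19  19  20  22  29  12 109 111 110 130 131
180 139 120 105  98 103  12  19  17  12  32 113  31  35 122 115 108 126 133
184 137 119 111  96 121  22  19  16 110 120 118  34  32  90 108 108 126 134
188 136 114 111  94 114  21  18   7   4 121  63   4  16 117 108 111 124 133
192 137 114 115  96 108   7  25  18   5   4   4  16   9 108 110 109 125 133
196 134 105 119  97 111 116  29  27   6   6   5  20 109 108 108 109 117 134
200 135 106 118  97  96 107 112  32  14  13  22 112 107 108 109 107 119 134
204 135 102 115  98  97  98 103 108  26  30  98 109 108 108 108 109 123 134
208 135 103 116  99  96  97  98 106 109  82 110 111 107 109 112 108 129 131
212 130 101 117  99  98  99  97 111 110  89 111 112 109 108 109 115 122 132
216 135  99 120  97  99 101  99 112 115  80 112 111 112 113 111 112 121 137
220 134 102 118  99 100 100  99 114 108  87 113 112 115 112 111 112 115 134
224 132 106 106  96  96  96  97 104 115  88 130 133 135 132 135 137 134 133
228 133 127 128 127 125 125 127 134 117  86 133 136 131 137 134 136 137 136
232 126 128 128 127 127 125 128 135 117  96 132 135 134 134 138 137 137 139
236 131 130 130 131 127 130 129 132 113 114 135 139 137 134 136 134 137 138
```

The pot is at (490,332) with yaw about 2° and tilt about 8°, handle over the near wall. The earlier grip was too close to the handle end. I'll pull the pot back 20 mm so I can grip further in, clear of the wall.

```bash
python3 - <<'E'
from h import *
p=snapshot("top")
f=cv2.cvtColor(np.ascontiguousarray(p["frame"]),cv2.COLOR_RGB2HSV)
for v in(212,220,228,232,234,236,238): print(v,f[v,168:186,2].tolist())
for uv in((176,212),(176,232)): print(np.round(w(p,uv,.075)*1000))
go(375,330,110,0)
E
```

```text
212 [152, 158, 160, 149, 109, 74, 79, 79, 83, 78, 70, 105, 136, 145, 144, 141, 141, 142]
220 [140, 140, 146, 128, 85, 77, 80, 80, 79, 75, 68, 117, 140, 141, 142, 142, 138, 139]
228 [137, 138, 140, 120, 86, 78, 81, 82, 76, 72, 68, 109, 128, 126, 126, 126, 124, 128]
232 [140, 141, 143, 124, 86, 75, 79, 79, 76, 72, 66, 118, 140, 139, 139, 139, 139, 139]
234 [133, 131, 130, 115, 83, 78, 82, 78, 73, 72, 67, 110, 131, 130, 129, 129, 130, 129]
236 [138, 138, 140, 121, 86, 76, 78, 75, 72, 73, 69, 117, 141, 136, 136, 136, 136, 135]
238 [136, 136, 138, 120, 86, 80, 76, 74, 73, 70, 67, 116, 138, 136, 136, 135, 136, 137]
[426. 322.  75.]
[374. 320.  75.]
yaw0 -1.1 spin -0.013 | shift -1.216 -2.559 0.519 t 21.4 grasp [ 618.2 -181.7  213.7] F [-0.6  0.3  0.3] op 87.6 0.0
```

```bash
python3 -m creep '[[[-0.09,-0.18,0,0,0.8],[-0.09,-0.18,0,0,0.8],[-0.09,-0.18,0,0,0.8],[-0.09,-0.18,0,0,0.8],[-0.09,-0.18,0,0,0.8],[-0.09,-0.18,0,0,0.8],[-0.09,-0.18,0,0,0.8],[-0.09,-0.18,0,0,0.8]]]' >/dev/null;python3 -m creep '[[[-0.09,-0.18,0,0,0.8],[-0.09,-0.18,0,0,0.8],[-0.09,-0.18,0,0,0.8],[-0.09,-0.18,0,0,0.8],[-0.09,-0.18,0,0,0.8],[-0.09,-0.18,0,0,0.8],[0,0,0,-0.01,0.8],[0,0,0,0,0.8]]]'; python3 -c "
from h import *
go(375,323,70)"
```

```text
clock: 22.78
tool_pos: [0.3752, 0.3287, 0.3728]
orientation: [-180.0, -0.0, 0.0]
force: [0.4, 0.3, -0.2]
opening: 0.0701
gripper_force: 0.0
yaw0 0.0 spin -0.000 | shift -0.001 0.028 0.719 t 22.8 grasp [375.2 328.7 213.8] F [ 0.4  0.3 -0.2] op 70.1 0.0
```

```bash
python3 -m creep '[[[0,0.028,0.18,0,0.8],[0,0,0.18,0,0.8],[0,0,0.18,0,0.8],[0,0,0.12,0,0.8],[0,0,0.05,0,0.8],[0,0,0,0,0.3],[0,0,0,0,0],[0,0,0,0,0]]]' >/dev/null;python3 -m creep '[[[0,0,0,0,0],[0,0,0,0,0],[0,0,0,0,0],[0,0,0,0,0],[0,0,0,0,0],[0,0,0,0,0],[0,0,0,0,0],[0,0,0,0,0]]]'; python3 -m creep '[[[-0.02,0,0,0,0],[-0.02,0,0,0,0],[-0.02,0,0,0,0],[-0.02,0,0,0,0],[-0.02,0,0,0,0],[0,0,0,0,0],[0,0,0,0,0.5],[0,0,0,0,0.5]]]'; python3 -m creep '[[[0,0,0,0,0.5],[0,0,0,0,0.5],[0,0,0,0,0.5],[0,0,0,0,0.5],[0,0,0,0,0.5]]]'; python3 - <<'E'
from h import *
go(367,323,70)
P=snapshot("scene")
f=fitpot([P],(475,330,0),span=(40,40,.4))
E
```

```text
clock: 24.12
tool_pos: [0.377, 0.321, 0.2309]
orientation: [-180.0, -0.0, -0.3]
force: [-0.0, 0.8, 1.9]
opening: 0.0198
gripper_force: 29.3
clock: 24.78
tool_pos: [0.3564, 0.3205, 0.2306]
orientation: [180.0, 0.0, -0.4]
force: [-0.3, 0.1, -0.5]
opening: 0.0274
gripper_force: 0.0
clock: 25.2
tool_pos: [0.3569, 0.3207, 0.2305]
orientation: [180.0, 0.0, -0.4]
force: [-0.3, 0.5, -0.3]
opening: 0.0439
gripper_force: 0.0
yaw0 -0.4 spin -0.000 | shift 0.051 -0.012 0.007 t 25.2 grasp [356.9 320.7  71.5] F [-0.3  0.5 -0.3] op 43.9 0.0
mask 0.79 637
pot xyz [474.1 334.9   7.8] yaw -8.2 tilt -5.3 cost 0.226
```

```bash
python3 -m creep '[[[0.05,-0.01,0,0,0.5],[0,0,0,0,0.2],[0,0,0,0,0],[0,0,0,0,0],[0,0,0,0,0],[0,0,0,0,0],[0,0,0,0,0],[0,0,0,0,0]]]' >/dev/null;python3 -m creep '[[[0.01,0,-0.04,0,0],[0.02,0,-0.04,0,0],[0.02,0,-0.05,0,0],[0.02,0,-0.05,0,0],[0.02,0,-0.05,0,0],[0.03,0,-0.05,0,0],[0.03,0,-0.05,0,0],[0.03,0,-0.04,0,0]]]'; python3 -m creep '[[[0.04,0,-0.03,0,0],[0.04,0,-0.03,0,0],[0.04,0,-0.03,0,0],[0.04,0,-0.02,0,0],[0.03,0,0,0,0],[0,0,0,0,0],[0,0,0,0,0]]]'; python3 - <<'E'
from h import *
go(446,323,140)
P=snapshot("scene")
f=fitpot([P],(480,330,0),tmax=2.2,span=(70,40,.4),free=True)
c,s=np.cos(f[4]),np.sin(f[4])
g=telemetry.get_obs()["tool_pos"]*1000-[0,0,159]
v=np.array([g[0]-f[0],g[2]-f[2]]); print("grip in pot frame x,z:",v[0]*c-v[1]*s, v[0]*s+v[1]*c)
E
```

```text
clock: 26.63
tool_pos: [0.4032, 0.3222, 0.3059]
orientation: [-180.0, 0.0, -0.4]
force: [-0.1, -0.1, -2.6]
opening: 0.0194
gripper_force: 30.0
clock: 27.22
tool_pos: [0.4411, 0.322, 0.3259]
orientation: [179.9, 0.1, -0.4]
force: [-0.8, 0.3, -4.1]
opening: 0.0196
gripper_force: 30.0
yaw0 -0.4 spin -0.000 | shift 0.025 -0.005 0.135 t 27.2 grasp [441.1 322.  166.9] F [-0.8  0.3 -4.1] op 19.6 30.0
mask 0.57 831
pot xyz [485.9 344.6  18. ] yaw -22.5 tilt 10.9 cost 0.218
grip in pot frame x,z: -72.58493117702511 137.8602262879627
```

```bash
cat >> h.py <<'E'
def hang(cams=("scene",)):
    o=telemetry.get_obs(); g=o["tool_pos"]*1000-[0,0,159]; yaw=np.radians(o["orientation"][2])
    M=[]
    for n in cams:
        p=snapshot(n); r=nets.masks_of(p,"pot")
        if r: M.append((p,r[0]["region"]))
    best=[]
    for d in range(60,160,4):
        for t in range(0,140,4):
            a=np.radians(t); c,s=np.cos(a),np.sin(a)
            X=-d*c+45*s; Z=d*s+45*c
            par=(g[0]-X*np.cos(yaw),g[1]-X*np.sin(yaw),g[2]-Z,yaw,a)
            k=0
            for p,m in M:
                q=potmask(p,par)
                k+=1-(q&m).sum()/max((q|m).sum(),1)
            best.append((round(k,3),d,t))
    print(len(M),sorted(best)[:6])
E
python3 -c "
from h import *
hang(('scene','top'))"
```

```text
2 [(np.float64(0.882), 112, 52), (np.float64(0.892), 108, 52), (np.float64(0.895), 108, 48), (np.float64(0.895), 112, 48), (np.float64(0.901), 116, 52), (np.float64(0.925), 104, 48)]
```

The held pose fits well: d = 112 mm, tilt about 50°. I'll set the foot edge on the box floor and roll the pot over its rim.

```bash
python3 -m creep '[[[-0.05,0,0,0,0],[-0.05,0,0,0,0],[-0.05,0,0,0,0],[0,0,0.05,0,0],[0,0,0.04,0,0],[0,0,0.015,0,0],[0,0,0,0,0]]]';python3 -m creep '[[[0.072,0,-0.01,0,0],[0.072,0,-0.01,0,0],[0.075,0,-0.005,0,0],[0.075,0,-0.005,0,0],[0.048,0,-0.015,0,0],[0.048,0,-0.015,0,0],[0,0,0,0,0]]]';python3 -c "
from h import *
hang(('scene','top'));go(489,323,158)"
```

```text
clock: 28.1
tool_pos: [0.4106, 0.3222, 0.3044]
orientation: [179.9, 0.1, -0.3]
force: [0.4, -0.1, -3.3]
opening: 0.0193
gripper_force: 30.0
clock: 28.68
tool_pos: [0.4903, 0.3219, 0.3178]
orientation: [180.0, -0.0, -0.4]
force: [0.0, -0.2, -4.1]
opening: 0.0196
gripper_force: 30.0
2 [(np.float64(1.309), 108, 68), (np.float64(1.311), 104, 68), (np.float64(1.313), 100, 68), (np.float64(1.323), 96, 68), (np.float64(1.325), 112, 68), (np.float64(1.328), 104, 64)]
yaw0 -0.3 spin -0.000 | shift 0.002 -0.005 0.004 t 28.9 grasp [488.7 322.  158.8] F [ 0.5  0.  -4.7] op 19.4 30.0
```

```bash
python3 -m creep '[[[0.047,0,-0.005,0,0],[0.047,0,-0.005,0,0],[0.047,0,-0.005,0,0],[0.047,0,-0.005,0,0],[0.047,0,-0.005,0,0],[0.047,0,-0.005,0,0],[0,0,0,0,0]]]';python3 -c "
from h import *
hang(('scene','top'));go(545,323,165)"
```

```text
clock: 29.47
tool_pos: [0.5472, 0.3215, 0.3235]
orientation: [180.0, -0.0, -0.4]
force: [-0.6, -0.7, -4.1]
opening: 0.0198
gripper_force: 30.0
2 [(np.float64(1.468), 104, 96), (np.float64(1.469), 100, 96), (np.float64(1.47), 104, 100), (np.float64(1.471), 108, 96), (np.float64(1.472), 108, 100), (np.float64(1.477), 100, 100)]
yaw0 -0.4 spin -0.000 | shift -0.003 -0.007 -0.002 t 29.7 grasp [545.6 321.7 164.7] F [-0.1 -0.3 -3.5] op 19.2 30.0
```

Tilt is about 96° and the grip is holding. I'll carry on past 120°.

```bash
python3 -m creep '[[[0.046,0,0,0,0],[0.046,0,0,0,0],[0.046,0,0,0,0],[0.046,0,0,0,0],[0.045,0,0.015,0,0],[0.045,0,0.015,0,0],[0,0,0,0,0],[0,0,0,0,0]]]';python3 -c "
from h import *
hang(('scene','top'));go(616,323,150)"; python3 -m creep '[[[0.04,0,0.02,0,0],[0.04,0,0.02,0,0],[0,0,0,0,0],[0,0,0,0,0],[0,0,0,0,0],[0,0,0,0,0],[0,0,0,0,0]]]'; python3 -c "
from h import *
hang(('scene','top'));go(616,323,150)"
```

```text
clock: 30.33
tool_pos: [0.6007, 0.3211, 0.3168]
orientation: [180.0, 0.0, -0.4]
force: [-2.1, 0.3, -3.4]
opening: 0.0185
gripper_force: 30.0
0 [(0, 60, 0), (0, 60, 4), (0, 60, 8), (0, 60, 12), (0, 60, 16), (0, 60, 20)]
yaw0 -0.3 spin -0.000 | shift 0.081 -0.009 0.043 t 30.5 grasp [599.8 321.3 158.6] F [-1.6 -0.2 -3.9] op 18.9 30.0
clock: 31.12
tool_pos: [0.6159, 0.3212, 0.3096]
orientation: [180.0, 0.0, -0.3]
force: [-1.8, -0.3, -2.0]
opening: 0.0183
gripper_force: 30.0
1 [(np.float64(0.509), 152, 128), (np.float64(0.51), 156, 128), (np.float64(0.512), 148, 128), (np.float64(0.515), 144, 128), (np.float64(0.516), 140, 128), (np.float64(0.518), 136, 128)]
yaw0 -0.3 spin -0.000 | shift 0.000 -0.009 0.003 t 31.3 grasp [615.9 321.2 150.6] F [-1.4 -0.1 -2.6] op 18.1 30.0
```

```bash
python3 -m creep '[[[-0.04,0,-0.03,0,0],[-0.05,0,-0.03,0,0],[-0.05,0,-0.03,0,0],[-0.05,0,-0.02,0,0],[0.03,0,0,0,0],[-0.03,0,0,0,0],[0.03,0,0,0,0],[-0.03,0,0,0,0]]]'; python3 - <<'E'
from h import *
hang(('scene','top'));go(560,323,170)
for n in("scene","top"):
    p=snapshot(n); print(n,[(round(d["confidence"],2),np.round(d["uv"]),np.round(w(p,d["uv"],.013)[:2],3)) for d in nets.find_in(p,"slug0")])
E
```

```text
clock: 31.98
tool_pos: [0.5788, 0.3216, 0.3319]
orientation: [-180.0, -0.1, -0.3]
force: [1.2, 0.6, -4.1]
opening: 0.0184
gripper_force: 30.0
2 [(np.float64(1.294), 124, 112), (np.float64(1.295), 128, 112), (np.float64(1.297), 132, 112), (np.float64(1.3), 120, 112), (np.float64(1.307), 140, 108), (np.float64(1.31), 136, 108)]
yaw0 -0.3 spin -0.000 | shift -0.090 -0.007 0.013 t 32.2 grasp [577.9 321.4 172.5] F [ 0.6  0.6 -3.1] op 18.2 30.0
scene [(0.5, array([220., 284.]), array([ 0.601, -0.188])), (0.27, array([238., 229.]), array([ 0.44 , -0.065]))]
top []
```

```bash
python3 -m creep '[[[-0.05,0,-0.05,0,0],[-0.05,0,-0.05,0,0],[-0.05,0,-0.05,0,0],[-0.05,0,-0.05,0,0],[0,0,0,0,0],[0,0,0,0,0]]]' ; for i in 1 2 3 4 5 6 7 8 ; do python3 -m creep '[[[0,0,0,0,0]]]' | grep force: ; done; python3 - <<'E'
from h import *
hang(('scene','top'));go(560,323,170)
for n in("scene","top"):
    p=snapshot(n); print(n,[(round(d["confidence"],2),np.round(d["uv"]),np.round(w(p,d["uv"],.013)[:2],3)) for d in nets.find_in(p,"slug0")])
    f=cv2.cvtColor(np.ascontiguousarray(p["frame"]),cv2.COLOR_RGB2HSV)
    b=(cv2.inRange(f,(18,130,150),(32,255,255))) if n=="top" else cv2.inRange(f,(12,150,150),(32,255,255))
    box=np.array([px(p,np.array([*q,5])/1000) for q in((400,250),(385,405),(555,420),(568,262))],np.int32)
    m=np.zeros((420,560),np.uint8); cv2.fillConvexPoly(m,box,1); k=cv2.connectedComponentsWithStats(b*m)
    print([(s[4],c.round()) for s,c in zip(k[2][1:],k[3][1:])])
E
```

```text
clock: 32.88
tool_pos: [0.5373, 0.322, 0.3737]
orientation: [-179.9, -0.1, -0.3]
force: [1.3, -0.4, -2.5]
opening: 0.0179
gripper_force: 30.0
force: [-0.2, -0.5, -3.0]
gripper_force: 30.0
force: [-0.0, -0.3, -2.3]
gripper_force: 30.0
force: [0.8, -0.4, -3.0]
gripper_force: 30.0
force: [-0.3, 0.3, -3.1]
gripper_force: 30.0
force: [0.4, 0.5, -3.0]
gripper_force: 30.0
force: [-0.0, 0.3, -2.3]
gripper_force: 30.0
force: [-0.6, 0.2, -2.7]
gripper_force: 30.0
force: [-0.7, 0.4, -2.8]
gripper_force: 30.0
2 [(np.float64(0.563), 120, 112), (np.float64(0.58), 116, 112), (np.float64(0.587), 112, 112), (np.float64(0.589), 124, 112), (np.float64(0.634), 128, 112), (np.float64(0.641), 108, 112)]
yaw0 -0.3 spin -0.000 | shift 0.109 -0.007 0.213 t 33.8 grasp [538.1 321.7 212.7] F [ 0.3  0.4 -3.8] op 18.2 30.0
scene []
[(np.int32(4), array([321., 191.])), (np.int32(3), array([325., 196.])), (np.int32(4), array([334., 204.])), (np.int32(2), array([342., 212.])), (np.int32(8), array([348., 218.]))]
top [(0.42, array([173., 192.]), array([0.484, 0.344]))]
[(np.int32(4), array([184., 165.]))]
```

Averaging about -2.8 N, the pot is empty. I'll measure the bare pad before putting the pot back.

```bash
python3 -m creep '[[[0,0,-0.1,0,0],[0,0,-0.1,0,0],[0.05,0.05,0,0,0],[0.06,0.06,0,0,0],[0.06,0.06,0,0,0],[0.06,0.06,0,0,0],[0.03,0.03,0,0,0],[0,0,0,0,0]]]'; python3 - <<'E'
from h import *
p=snapshot("top");P=snapshot("scene")
for k in(p,P):
    f=np.ascontiguousarray(k["frame"]); v=f.max(2)
    c=px(k,[.588,.078,.004]).astype(int); m=np.zeros((420,560),np.uint8); m[c[1]-28:c[1]+28,c[0]-28:c[0]+28]=(v<50)[c[1]-28:c[1]+28,c[0]-28:c[0]+28]
    n,l,s,ce=cv2.connectedComponentsWithStats(m); 
    i=1+np.argmax(s[1:,4]); ys,xs=np.nonzero(l==i)
    W=np.array([w(k,q,.004)[:2] for q in zip(xs,ys)])*1000
    (x,y),r=cv2.minEnclosingCircle(W.astype(np.float32)); print(s[i],"mean",W.mean(0).round(1),"circ",round(x,1),round(y,1),round(r,1),"area",len(xs))
    print([(round(d["confidence"],2),np.round(w(k,d["uv"],.004)[:2],3)) for d in nets.landmark_of(k,"pot_pad")])
    for d in nets.masks_of(k,"pot_pad"):
        ys,xs=np.nonzero(d["region"]); W=np.array([w(k,q,.004)[:2] for q in zip(xs,ys)])*1000; print("net",W.mean(0),cv2.minEnclosingCircle(W.astype(np.float32)))
hang(('scene','top')); go(732,78,250)
E
```

```text
clock: 34.62
tool_pos: [0.5909, 0.268, 0.4112]
orientation: [180.0, 0.0, -0.5]
force: [-0.3, 1.1, -3.3]
opening: 0.0182
gripper_force: 30.0Traceback (most recent call last):
  File "<stdin>", line 7, in <module>
    return _wrapfunc(a, 'argmax', axis=axis, out=out, **kwds)
    return bound(*args, **kwds)
ValueError: attempt to get argmax of an empty sequence
```

```bash
python3 - <<'E'
from h import *
p=snapshot("top");P=snapshot("scene")
for k in(p,P):
    for d in nets.masks_of(k,"pot_pad"):
        ys,xs=np.nonzero(d["region"]); W=np.array([w(k,q,.004)[:2] for q in zip(xs,ys)])*1000; print("net",round(d["confidence"],2),len(xs),W.mean(0).round(1),cv2.minEnclosingCircle(W.astype(np.float32)))
    v=np.ascontiguousarray(k["frame"]).max(2); c=px(k,[.588,.078,.004]).astype(int); print(c)
    for r in range(c[1]-24,c[1]+25,6): print(v[r,c[0]-26:c[0]+27:4].tolist())
hang(('scene','top')); go(732,78,250)
E
```

```text
net 0.84 1144 [590.   75.2] ((590.143310546875, 75.27323150634766), 54.464691162109375)
[270 157]
[178, 179, 177, 176, 174, 174, 172, 172, 172, 172, 172, 173, 173, 174]
[176, 175, 176, 175, 175, 156, 72, 74, 71, 167, 174, 173, 171, 171]
[185, 182, 183, 159, 77, 80, 78, 76, 76, 79, 77, 180, 176, 178]
[171, 170, 185, 77, 77, 76, 77, 79, 77, 78, 80, 79, 189, 188]
[156, 158, 129, 78, 78, 78, 81, 79, 77, 78, 78, 78, 171, 178]
[164, 167, 174, 78, 77, 75, 77, 79, 78, 80, 81, 78, 183, 178]
[164, 163, 165, 132, 78, 78, 78, 78, 78, 78, 76, 162, 172, 173]
[163, 159, 159, 157, 158, 82, 75, 76, 75, 141, 162, 163, 161, 174]
[159, 159, 161, 162, 164, 164, 163, 166, 164, 164, 165, 166, 166, 165]
net 0.67 865 [592.8  74. ] ((592.2488403320312, 74.34627532958984), 56.281166076660156)
net 0.6 1760 [ 555.6 -476.4] ((569.2763671875, -535.3923950195312), 205.60891723632812)
net 0.35 760 [399.1 395.3] ((393.7166748046875, 384.6238098144531), 89.60974884033203)
[304 248]
[173, 170, 169, 167, 167, 173, 174, 175, 175, 167, 167, 174, 174, 171]
[169, 173, 176, 178, 176, 170, 163, 165, 170, 168, 161, 161, 165, 164]
[179, 172, 168, 162, 140, 95, 69, 77, 125, 160, 157, 153, 166, 165]
[158, 156, 148, 36, 37, 37, 40, 40, 39, 39, 62, 156, 167, 181]
[175, 174, 62, 41, 40, 40, 40, 41, 40, 38, 40, 104, 195, 194]
[178, 189, 116, 41, 42, 41, 40, 41, 42, 41, 41, 117, 191, 189]
[193, 187, 197, 161, 43, 42, 41, 39, 39, 41, 117, 180, 183, 184]
[200, 200, 197, 188, 193, 190, 178, 172, 177, 181, 181, 186, 187, 181]
[196, 198, 184, 177, 180, 184, 182, 181, 185, 183, 179, 177, 175, 175]
2 [(np.float64(0.581), 116, 112), (np.float64(0.588), 120, 112), (np.float64(0.606), 112, 112), (np.float64(0.613), 124, 112), (np.float64(0.644), 128, 112), (np.float64(0.661), 108, 112)]
yaw0 -0.3 spin -0.000 | shift 0.718 0.955 0.014 t 35.1 grasp [589.5 269.7 252.7] F [-0.4  0.7 -2.9] op 18.5 30.0
```

```bash
python3 -m creep '[[[0.03,0.04,0,0,0],[0.06,0.08,0,0,0],[0.08,0.11,0,0,0],[0.08,0.11,0,0,0],[0.08,0.11,0,0,0],[0.08,0.11,0,0,0],[0.08,0.11,0,0,0],[0.08,0.11,0,0,0]]]' >/dev/null; python3 -m creep '[[[0.07,0.09,0,0,0],[0.04,0.06,0,0,0],[0.02,0.03,0,0,0],[0,0,0.1,0,0],[0,0,0.15,0,0],[0,0,0.12,0,0],[0,0,0.05,0,0],[0,0,0,0,0]]]'; python3 - <<'E'
from h import *
hang(('scene','top')); go(732,75,158)
E
```

```text
clock: 36.45
tool_pos: [0.7276, 0.0769, 0.3245]
orientation: [179.9, 0.3, -0.3]
force: [-0.9, 0.4, -2.7]
opening: 0.0185
gripper_force: 30.0
2 [(np.float64(0.621), 120, 112), (np.float64(0.63), 124, 112), (np.float64(0.638), 116, 112), (np.float64(0.645), 128, 108), (np.float64(0.647), 124, 108), (np.float64(0.647), 132, 108)]
yaw0 -0.3 spin -0.000 | shift 0.014 0.010 0.065 t 36.6 grasp [729.3  77.  171.1] F [ 0.4  0.1 -1.2] op 18.2 30.0
```

```bash
python3 -m creep '[[[0,0.01,0.03,0,0],[0,0,0.025,0,0],[0,0,0,0,0]]]'; python3 -m creep '[[[-0.057,0,-0.01,0,0],[-0.057,0,-0.01,0,0],[-0.057,0,-0.01,0,0],[-0.05,0,-0.002,0,0],[-0.05,0,-0.002,0,0],[-0.05,0,-0.002,0,0],[0,0,0,0,0]]]'; python3 - <<'E'
from h import *
hang(('scene','top')); go(667,75,164)
E
```

```text
clock: 36.9
tool_pos: [0.7283, 0.0744, 0.3158]
orientation: [-180.0, 0.1, -0.4]
force: [-0.9, -0.6, -2.6]
opening: 0.0184
gripper_force: 30.0
clock: 37.48
tool_pos: [0.6626, 0.0748, 0.3242]
orientation: [-180.0, 0.0, -0.3]
force: [-0.5, -0.4, -2.7]
opening: 0.0185
gripper_force: 30.0
2 [(np.float64(0.572), 116, 112), (np.float64(0.587), 120, 112), (np.float64(0.595), 112, 112), (np.float64(0.615), 108, 112), (np.float64(0.615), 124, 112), (np.float64(0.644), 124, 108)]
yaw0 -0.3 spin -0.000 | shift 0.011 -0.000 0.005 t 37.7 grasp [664.8  75.  165. ] F [ 0.   0.6 -1.1] op 18.4 30.0
```

No contact yet. I'll go back and lower until the force shows contact.

```bash
python3 -m creep '[[[0.08,0,0,0,0],[0.08,0,0,0,0],[0.08,0,0,0,0],[0.08,0,0,0,0],[0,0,0.04,0,0],[0,0,0,0,0]]]'|grep -E "pos|force:"; for i in 1 2 ; do python3 -m creep '[[[0,0,0.01,0,0],[0,0,0,0,0]]]' | grep -E "pos|force:"; python3 -m creep '[[[0,0,0.01,0,0],[0,0,0,0,0]]]' | grep -E "pos|force:"; python3 -m creep '[[[0,0,0.01,0,0],[0,0,0,0,0]]]' | grep -E "pos|force:"; done
```

```text
tool_pos: [0.7295, 0.0744, 0.3144]
force: [-0.4, 0.4, -2.8]
gripper_force: 30.0
tool_pos: [0.7278, 0.0744, 0.3131]
force: [-0.8, -0.3, -2.3]
gripper_force: 30.0
tool_pos: [0.7284, 0.0746, 0.3127]
force: [0.4, 0.2, 0.1]
gripper_force: 30.0
tool_pos: [0.7292, 0.0747, 0.3122]
force: [1.0, -1.1, 6.1]
gripper_force: 30.0
tool_pos: [0.7299, 0.0747, 0.3117]
force: [2.1, -0.1, 11.3]
gripper_force: 30.0
tool_pos: [0.7306, 0.0748, 0.3113]
force: [3.8, 0.3, 16.0]
gripper_force: 30.0
tool_pos: [0.7313, 0.0748, 0.3107]
force: [4.7, -0.2, 19.0]
gripper_force: 30.0
```

```bash
python3 -m creep '[[[-0.057,0,-0.01,0,0],[-0.057,0,-0.01,0,0],[-0.057,0,-0.01,0,0],[-0.05,0,-0.005,0,0]]]'; python3 -c "
from h import *
hang(('scene','top')); go(667,75,164)";python3 -m creep '[[[-0.05,0,-0.002,0,0],[-0.05,0,0,0,0],[0,0,0,0,0]]]'; python3 - <<'E'
from h import *
hang(('scene','top')); go(667,75,164)
E
```

```text
clock: 39.52
tool_pos: [0.6835, 0.0748, 0.3123]
orientation: [-180.0, -0.1, -0.3]
force: [-0.0, -0.4, -0.6]
opening: 0.0036
gripper_force: 0.0
2 [(np.float64(0.826), 144, 108), (np.float64(0.826), 152, 108), (np.float64(0.827), 148, 108), (np.float64(0.836), 156, 108), (np.float64(0.842), 140, 108), (np.float64(0.857), 136, 108)]
yaw0 -0.3 spin -0.000 | shift -0.085 -0.000 -0.060 t 39.7 grasp [684.   74.9 151.9] F [-0.3 -0.3  0.2] op 0.5 0.0
clock: 39.97
tool_pos: [0.6626, 0.0748, 0.3108]
orientation: [180.0, 0.1, -0.4]
force: [-1.4, -0.4, -0.2]
opening: 0.0005
gripper_force: 0.0
2 [(np.float64(0.875), 148, 116), (np.float64(0.882), 152, 116), (np.float64(0.885), 156, 116), (np.float64(0.887), 144, 116), (np.float64(0.895), 140, 116), (np.float64(0.916), 136, 116)]
yaw0 -0.3 spin -0.000 | shift 0.013 -0.000 -0.058 t 40.2 grasp [664.3  75.  152.3] F [ 0.  -0.2 -0.1] op 0.3 0.0
```

The handle slipped out again. I'll clear the arm and find out how the pot landed.

```bash
python3 -m creep '[[[0,0,-0.2,0,1],[0,0,-0.1,0,1],[0,0.2,0,0,1],[0,0.2,0,0,1],[0,0.2,0,0,1],[0,0.2,0,0,1],[0,0.2,0,0,1],[0,0.2,0,0,1]]]'; python3 - <<'E'
from h import *
p=snapshot("top");P=snapshot("scene")
M=[]
for k in(p,P):
    r=nets.masks_of(k,"pot")
    for a in r[:2]:
        ys,xs=np.nonzero(a["region"]); print(k["shot"],round(a["confidence"],2),len(xs),(xs.min(),ys.min(),xs.max(),ys.max()),np.round(w(k,(xs.mean(),ys.mean()),.03)*1000))
    if r: M.append((k,r[0]["region"]))
# general pose: x,y,z, rotvec from yaw/tilt/roll
from scipy.spatial.transform import Rotation as Ro
base=potpts(0,0,0,0,0)
def mask(k,v):
    R=Ro.from_euler("ZYX",v[2:5]).as_matrix(); q=[b@R.T*1000 for b in base]; zmin=min(b[:,2].min() for b in q)
    m=np.zeros((420,560),np.uint8)
    for b in q:
        uv=cv2.projectPoints((b+[v[0],v[1],-zmin])/1000,np.array(k["rvec"],float),np.array(k["tvec"],float),K(k),None)[0]
        cv2.fillConvexPoly(m,cv2.convexHull(np.round(uv*16).astype(np.int32)),1,shift=4)
    return m.astype(bool)
def cost(v): return sum(1-((g:=mask(k,v))&m).sum()/max((g|m).sum(),1) for k,m in M)
for s in range(2):
    r=differential_evolution(cost,[(450,800),(-50,200),(-3.2,3.2),(-3.2,3.2),(-1.6,1.6)],seed=s,maxiter=80,popsize=12,tol=1e-7)
    R=Ro.from_euler("ZYX",r.x[2:5]).as_matrix(); print(round(r.fun,3),r.x[:2].round(),"axis",R[:,2].round(2),"handle",(-R[:,0]).round(2))
save(p,"t20.png",(200,90,340,220),4)
f=p["frame"][90:220,200:340]; g=P["frame"][180:320,250:400]
cv2.imwrite("pics/both20.png",np.hstack([cv2.resize(f,(400,400),interpolation=cv2.INTER_CUBIC),cv2.resize(g,(400,400),interpolation=cv2.INTER_CUBIC)])[:,:,::-1])
E
```

```text
clock: 40.83
tool_pos: [0.6627, -0.1669, 0.3713]
orientation: [180.0, -0.0, -0.3]
force: [1.7, 0.1, -0.3]
opening: 0.0481
gripper_force: 0.0
59 0.55 585 (np.int64(257), np.int64(137), np.int64(278), np.int64(197)) [589.  82.  30.]
60 0.65 1000 (np.int64(272), np.int64(207), np.int64(320), np.int64(257)) [560.  77.  30.]
0.683 [610.  98.] axis [-0.46 -0.76 -0.46] handle [-0.08 -0.48  0.88]
0.726 [592.  94.] axis [ 0.01 -0.64 -0.77] handle [-1.   -0.02  0.01]
```

```bash
python3 - <<'E'
from h import *
p=snapshot("top");P=snapshot("scene")
fitpot([p,P],(590,78,0),floor=4,span=(60,60,3.2),tmax=.1)
fitpot([P],(590,78,0),floor=4,span=(60,60,3.2),tmax=.1)
fitpot([p],(590,78,0),floor=4,span=(60,60,3.2),tmax=.1)
f=p["frame"][110:240,220:350]; g=P["frame"][190:290,250:350]
cv2.imwrite("pics/both21.png",np.hstack([cv2.resize(f,(400,400),interpolation=cv2.INTER_CUBIC),cv2.resize(g,(400,400),interpolation=cv2.INTER_CUBIC)])[:,:,::-1])
E
```

```text
mask 0.91 529
mask 0.68 878
pot xyz [594.4  72.1   6.5] yaw 3.6 tilt -4.9 cost 0.782
mask 0.68 878
pot xyz [593.6  70.8   6.6] yaw 4.0 tilt -5.0 cost 0.176
mask 0.91 529
pot xyz [587.8  72.6   6.7] yaw 2.0 tilt 5.2 cost 0.587
```

View pics/both21.png

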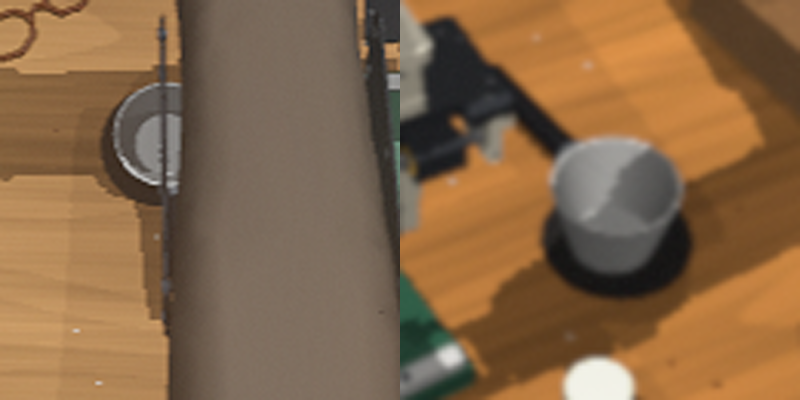

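The pot stands upright and empty on its pad: the scene half shows it centred, near (594,71) mm. Next is the blow gun.

```bash
python3 -m creep '[[[0,0,0,0.078,1],[0,0,0,0.078,1],[0,0,0,0.078,1],[0,0,0,0.078,1],[0,0,0,0.078,1],[0,0,0,0.078,1],[0,0,0,0.078,1],[0,0,0,0.078,1]]]' >/dev/null; python3 -m creep '[[[0,0,0,0.078,1],[0,0,0,0.078,1],[0,0,0,0.078,1],[0,0,0,0,1]]]'; python3 - <<'E'
from h import *
print(telemetry.get_obs()["joint_pos"].round(1))
go(516,-447.5,170,-77.5)
p=snapshot("top");P=snapshot("scene")
for k,n in((p,"top"),(P,"scene")):
  for q,z in(("gun",0),("slug0",.015)): print(n,q,[(round(d["confidence"],2),np.round(w(k,d["uv"],z)[:2],3)) for d in nets.landmark_of(k,q)])
E
```

```text
clock: 42.33
tool_pos: [0.6629, -0.1642, 0.3714]
orientation: [-180.0, -0.0, -77.8]
force: [0.4, 0.1, -0.2]
opening: 0.0876
gripper_force: 0.0
[  2.4  22.4  -0.9  -0.  -66.7   9.8]
yaw0 -77.8 spin -0.004 | shift 1.224 1.024 0.212 t 42.3 grasp [ 662.9 -164.2  212.4] F [ 0.4  0.1 -0.2] op 87.6 0.0
top gun [(0.73, array([ 0.527, -0.436]))]
top slug0 [(0.61, array([0.553, 0.343])), (0.61, array([0.562, 0.303])), (0.42, array([0.559, 0.309])), (0.41, array([0.548, 0.34 ]))]
scene gun [(0.59, array([ 0.526, -0.449]))]
scene slug0 []
```

```bash
python3 -m creep '[[[0.136,0.114,0,0,1],[0.136,0.114,0,0,1],[0.136,0.114,0,0,1],[0.136,0.114,0,0,1],[0.136,0.114,0,0,1],[0.136,0.114,0,0,1],[0.136,0.114,0,0,1],[0.136,0.114,0,0,1]]]' >/dev/null; python3 -m creep '[[[0.136,0.112,0,0,1],[0,0,0,0,1],[0,0,0.1,0,1],[0,0,0.1,0,1],[0,0,0,0,1]]]'; python3 -c "
from h import *
go(516,-447.5,95,-77.5)
p=snapshot('scene'); f=p['frame']
print([(round(m['confidence'],2),m['region'].sum()) for m in nets.masks_of(p,'trigger')] if 0 else '')"
```

```text
clock: 43.72
tool_pos: [0.5142, -0.4478, 0.327]
orientation: [179.8, 0.3, -77.6]
force: [-1.1, 1.1, -2.3]
opening: 0.0878
gripper_force: 0.0
yaw0 -77.6 spin -0.001 | shift 0.000 -0.009 0.365 t 43.7 grasp [ 514.2 -447.8  168. ] F [-1.1  1.1 -2.3] op 87.8 0.0
```

```bash
python3 -m creep '[[[0,-0.005,0.09,0,1],[0,0,0.09,0,1],[0,0,0.09,0,1],[0,0,0.09,0,1],[0,0,0,0,1]]]'; python3 -m creep '[[[0,-0.02,0,0,1],[0,-0.02,0,0,1],[0,0,0,0,0.5],[0,0,0,0,0.5],[0,0,0,0,0.5],[0,0,0,0,0.5],[0,0,0,0,0.5],[0,0,0,0,0.5]]]'
```

```text
clock: 44.18
tool_pos: [0.516, -0.4473, 0.2568]
orientation: [179.8, 0.2, -77.5]
force: [-0.9, 0.4, -0.6]
opening: 0.087
gripper_force: 0.0
clock: 44.85
tool_pos: [0.5232, -0.4467, 0.2601]
orientation: [179.9, 0.0, -77.6]
force: [-7.7, -2.7, 5.7]
opening: 0.0531
gripper_force: 3.7
```

```bash
python3 -m creep '[[[0,0,0,0,0],[0,0,0,0,0],[0,0,0,0,0],[0,0,0,0,0],[0,0,0,0,0],[0,0,0,0,0]]]'; python3 -m creep '[[[0,0,0,0,0],[0,0,0,0,0],[0,0,0,0,0],[0,0,0,0,0],[0,0,0,0,0],[0,0,0,0,0]]]'; python3 -c "
from h import *
go(523,-446,100)"
```

```text
clock: 45.35
tool_pos: [0.5248, -0.4462, 0.2601]
orientation: [-179.9, -0.1, -77.5]
force: [0.1, 2.4, 6.9]
opening: 0.0386
gripper_force: 30.0
clock: 45.85
tool_pos: [0.5248, -0.4462, 0.2601]
orientation: [-179.9, -0.1, -77.5]
force: [0.4, 2.3, 5.9]
opening: 0.0386
gripper_force: 30.0
yaw0 -77.5 spin -0.000 | shift -0.003 0.009 0.005 t 45.9 grasp [ 524.8 -446.2  101.1] F [0.4 2.3 5.9] op 38.6 30.0
```

Opening 38.6 mm means the trigger is fully in. I'll hold it a moment longer, then release and leave.

```bash
python3 -m creep '[[[0,0,0,0,0],[0,0,0,0,0],[0,0,0,0,0],[0,0,0,0,1],[0,0,0,0,1],[0,0,0,0,1],[0,0,0,0,1],[0,0,0,0,1]]]'; python3 -m creep '[[[0,0,0,0,1],[0,0,0,0,1],[0,0,0,0,1],[0,0,0,0,1],[0,0,0,0,1],[0,0,0,0,1],[0,0.035,0,0,1],[0,0,-0.05,0,1]]]';  python3 -m creep '[[[0,0,-0.15,0,1],[0,0,-0.2,0,1],[0,0,-0.2,0,1],[-0.1,0,0,0,1],[-0.2,0,0,0,1],[-0.2,0,0,0,1],[-0.2,0,0,0,1],[-0.2,0,0,0,1]]]'; python3 - <<'E'
from h import *
for n in("top","scene"):
    p=snapshot(n)
    for b in blanks(p): print(n,b)
    print([(round(d["confidence"],2),np.round(w(p,d["uv"],.018)[:2]*1000)) for d in nets.landmark_of(p,"jig_corner")],[(round(d["confidence"],2),np.round(w(p,d["uv"],0)[:2]*1000)) for d in nets.landmark_of(p,"blank0")])
E
```

```text
clock: 46.52
tool_pos: [0.5231, -0.4466, 0.2583]
orientation: [179.9, 0.1, -77.6]
force: [-4.3, -2.4, -1.9]
opening: 0.0666
gripper_force: 1.8
clock: 47.18
tool_pos: [0.516, -0.4474, 0.2675]
orientation: [179.9, 0.2, -77.6]
force: [-1.1, -0.7, -1.2]
opening: 0.0877
gripper_force: 0.0
clock: 47.85
tool_pos: [0.4776, -0.2708, 0.3801]
orientation: [-179.9, -0.0, -77.6]
force: [1.7, 0.9, 1.0]
opening: 0.0876
gripper_force: 0.0
top (0.77, array([433.4, -62.6]), array([36.1, 62.2]), -14.7, 'pca', array([433.5, -62.5]), np.float64(-15.8))
[(0.37, array([589.,  79.]))] [(0.69, array([703., 188.])), (0.61, array([426., -54.])), (0.42, array([ 392., -289.]))]
scene (0.65, array([ 456.3, -165.1]), array([39.7, 69.4]), -20.1, 'pca', array([ 456.6, -166.4]), np.float64(-20.5))
scene (0.53, array([438., -66.]), array([39.1, 73.7]), -14.9, 'pca', array([439.2, -66.5]), np.float64(-13.8))
scene (0.52, array([ 391.2, -287.5]), array([74.7, 43.9]), 15.7, 'pca', array([ 393.6, -287.3]), np.float64(15.9))
[(0.85, array([ 652., -274.])), (0.44, array([440., -61.]))] [(0.57, array([426., -46.])), (0.52, array([ 395., -286.]))]
```

The middle blank has been knocked to about (451,-162). The others are where they were. I'll pick the first blank by its ends.

```bash
cat >> h.py <<'E'
JC=np.array([653.5,-267.5]); JY=4.6
def jig(x,y):
    a=np.radians(JY); return JC+np.array([x*np.cos(a)-y*np.sin(a),x*np.sin(a)+y*np.cos(a)])
def injig():
    g=telemetry.get_obs()["tool_pos"][:2]*1000-JC; a=np.radians(JY)
    return np.round([g[0]*np.cos(a)+g[1]*np.sin(a),-g[0]*np.sin(a)+g[1]*np.cos(a)],1)
E
python3 -c "
from h import *
go(386,-284.5,23,-76)"
```

```text
yaw0 -77.6 spin -0.018 | shift -0.056 0.464 0.987 t 48.2 grasp [ 478.8 -273.   220.3] F [-0.2 -0.3 -0.8] op 87.5 0.0
```

```bash
python3 -m creep '[[[0,0,0,-0.018,1],[-0.02,0.155,0,0,1],[-0.02,0.155,0,0,1],[-0.016,0.154,0,0,1],[0,0,0.19,0,1],[0,0,0.19,0,1],[0,0,0.19,0,1],[0,0,0.19,0,1]]]' >/dev/null; python3 -m creep '[[[0,0,0.12,0,1],[0,0,0.07,0,1],[0,0,0.03,0,1],[0,0,0,0,1],[0,0,0,0,0.7],[0,0,0,0,0.5],[0,0,0,0,0.5],[0,0,0,0,0.5]]]'; python3 -m creep '[[[0,0,0,0,0.5],[0,0,0,0,0.5],[0,0,0,0,0.5],[0,0,0,0,0.5]]]'; python3 -c "
from h import *
go(386,-284.5,23,-76)"
```

```text
clock: 49.58
tool_pos: [0.3863, -0.2838, 0.1843]
orientation: [-179.9, -0.1, -75.9]
force: [-0.4, 0.1, 0.0]
opening: 0.0666
gripper_force: 0.2
clock: 49.92
tool_pos: [0.3863, -0.2838, 0.1842]
orientation: [-179.9, -0.1, -75.9]
force: [-2.3, 0.8, 7.5]
opening: 0.0634
gripper_force: 30.0
yaw0 -75.9 spin 0.001 | shift 0.003 0.002 0.011 t 49.9 grasp [ 386.3 -283.8   25.2] F [-2.3  0.8  7.5] op 63.4 30.0
```

Gripped. Lifting and moving to the jig.

```bash
python3 -m creep '[[[0,0,-0.1,0,0.5],[0,0,-0.2,0,0.5],[0,0,-0.1,0,0.5],[0,0,0,0.053,0.5],[0,0,0,0.053,0.5],[0,0,0,0,0.5]]]'; python3 -c "
from h import *
j=jig(-60,30); print(j); go(*j,46,-85.4)"
```

```text
clock: 50.42
tool_pos: [0.3859, -0.2836, 0.2641]
orientation: [-179.9, -0.0, -85.7]
force: [-0.6, 0.7, -0.1]
opening: 0.0635
gripper_force: 30.0
[ 591.28729956 -242.40856911]
yaw0 -85.7 spin -0.003 | shift -0.123 -1.040 0.295 t 50.4 grasp [ 385.9 -283.6  105.1] F [-0.6  0.7 -0.1] op 63.5 30.0
```

```bash
python3 -m creep '[[[-0.02,-0.15,0,0,0.5],[-0.02,-0.18,0,0,0.5],[-0.02,-0.18,0,0,0.5],[-0.02,-0.18,0,0,0.5],[-0.02,-0.18,0,0,0.5],[-0.023,-0.17,0,0,0.5],[0,0,0,0,0.5]]]' >/dev/null; python3 -m creep '[[[0,0,0.1,0,0.5],[0,0,0.1,0,0.5],[0,0,0.06,0,0.5],[0,0,0.02,0,0.5],[0,0,0,0,0.5]]]'; python3 -c "
from h import *
print(injig()); go(*jig(-60,30),44,-85.4)"
```

```text
clock: 51.42
tool_pos: [0.5909, -0.2428, 0.2059]
orientation: [179.8, 0.0, -85.4]
force: [0.2, 0.0, 0.3]
opening: 0.0638
gripper_force: 30.0
[-60.5  29.7]
yaw0 -85.4 spin -0.000 | shift -0.002 -0.002 0.015 t 51.4 grasp [ 590.9 -242.8   46.9] F [0.2 0.  0.3] op 63.8 30.0
```

```bash
python3 -m creep '[[[0,0,0.01,0,0.5],[0,0,0.006,0,0.5],[0,0,0,0,0.5]]]' |grep -E "pos|force:"; python3 -m creep '[[[0.02,0,0,0,0.5],[0.015,0,0,0,0.5],[0,0,0,0,0.5]]]'|grep -E "pos|force:"; python3 -m creep '[[[0.01,0,0,0,0.5],[0.005,0,0,0,0.5],[0,0,0,0,0.5]]]'|grep -E "pos|force:";  python3 -m creep '[[[0.01,0,0,0,0.5],[0.005,0,0,0,0.5],[0,0,0,0,0.5]]]'|grep -E "pos|force:"; python3 -c "
from h import *
print(injig())"
```

```text
tool_pos: [0.5916, -0.2429, 0.2049]
force: [-0.0, -0.5, -0.7]
gripper_force: 30.0
tool_pos: [0.5918, -0.2487, 0.2045]
force: [-0.9, 10.8, 2.9]
gripper_force: 30.0
tool_pos: [0.5918, -0.2496, 0.2042]
force: [-2.8, 23.5, 5.8]
gripper_force: 30.0
tool_pos: [0.5919, -0.2505, 0.2041]
force: [-2.5, 37.7, 10.8]
gripper_force: 30.0
[-60.1  21.9]
```

Tight against the stop. I'll ease off and release, then push it to the rail later.

```bash
python3 -m creep '[[[-0.014,0,0.005,0,0.5],[0,0,0,0,0.8],[0,0,0,0,0.85],[0,0,0,0,0.85],[0,0,0,0,0.85],[0,0,0,0,0.85],[0,0,-0.05,0,0.85],[0,0,-0.15,0,1]]]'; python3 -m creep '[[[0,0,-0.2,0,1],[0,0,-0.2,0,1],[-0.15,0,0,0,1],[-0.15,0,0,0,1],[0,0,0,0,1]]]'|grep pos; python3 - <<'E'
from h import *
for n in("top","scene"):
    p=snapshot(n)
    for b in blanks(p): print(n,b)
    for b in blanks(p,.03): 
        d=b[1]-JC; a=np.radians(JY); print(" in jig",np.round([d[0]*np.cos(a)+d[1]*np.sin(a),-d[0]*np.sin(a)+d[1]*np.cos(a)],1))
go(449,-162,23,-111)
E
```

```text
clock: 53.08
tool_pos: [0.5904, -0.253, 0.2396]
orientation: [179.6, 0.1, -85.6]
force: [0.2, -0.3, 0.0]
opening: 0.0774
gripper_force: 0.0
tool_pos: [0.587, -0.1904, 0.3252]
top (0.71, array([ 452.3, -179.3]), array([58.3, 25. ]), 1.0, 'pca', array([ 456.8, -177.6]), np.float64(-2.7))
 in jig [-194.2  107.5]
scene (0.65, array([434.4, -64.9]), array([39.8, 68.4]), -18.4, 'pca', array([427.4, -58.3]), np.float64(4.4))
 in jig [-186.3  212.1]
yaw0 -85.5 spin 0.283 | shift 0.099 0.703 0.705 t 53.8 grasp [ 587.4 -193.9  164. ] F [ 0.6 -0.   0.5] op 87.3 0.0
```

```bash
python3 -m creep '[[[-0.2,0,-0.05,0,1],[-0.2,0,-0.05,0,1],[-0.2,0,0,0,1],[-0.2,0,0,0,1],[-0.2,0,0,0,1],[-0.2,0,0,0,1],[-0.2,0,0,0,1],[-0.2,0,0,0,1]]]'|grep pos; python3 - <<'E'
from h import *
for n in("top","scene"):
    p=snapshot(n)
    for b in blanks(p): print(n,b)
    for b in blanks(p,.03): 
        d=b[1]-JC; a=np.radians(JY); print(" in jig",np.round([d[0]*np.cos(a)+d[1]*np.sin(a),-d[0]*np.sin(a)+d[1]*np.cos(a)],1))
    print([(round(d["confidence"],2),np.round(w(p,d["uv"],.018)[:2]*1000)) for d in nets.landmark_of(p,"jig_corner")])
    print([(round(d["confidence"],2),np.round(w(p,d["uv"],.013)[:2]*1000)) for d in nets.find_in(p,"slug0")])
    print([(round(d["confidence"],2),np.round(w(p,d["uv"],.004)[:2]*1000)) for d in nets.landmark_of(p,"pot")])
go(449,-162,23,-111)
E
```

```text
tool_pos: [0.5621, 0.127, 0.343]
top (0.89, array([432.1, -64.3]), array([41.9, 66.9]), -18.1, 'pca', array([432.3, -63.5]), np.float64(-16.7))
top (0.69, array([ 593.6, -252.8]), array([65.6, 42.9]), 5.2, 'pca', array([ 593.3, -253. ]), np.float64(4.3))
top (0.6, array([ 449.2, -164.8]), array([44.2, 65.2]), -20.3, 'pca', array([ 450., -165.]), np.float64(-20.3))
 in jig [-204.9  222.3]
 in jig [-61.1  24.1]
 in jig [-196.  122.]
[(0.67, array([ 663., -257.]))]
[]
[(0.7, array([423., -58.])), (0.57, array([590.,  74.]))]
scene (0.74, array([ 453. , -163.4]), array([40.7, 76.7]), -20.1, 'pca', array([ 453. , -164.5]), np.float64(-23.9))
scene (0.62, array([ 582.9, -246.7]), array([73.3, 43. ]), 5.6, 'pca', array([ 584.3, -247.3]), np.float64(7.3))
scene (0.53, array([438.5, -65.4]), array([41.7, 74.3]), -14.9, 'pca', array([439.2, -65.8]), np.float64(-13.0))
 in jig [-175.9  114.6]
 in jig [-55.5  22.9]
 in jig [-182.3  211.4]
[(0.59, array([ 657., -267.]))]
[]
[(0.86, array([592.,  64.])), (0.54, array([ 641., -264.]))]
yaw0 -85.6 spin 0.283 | shift 1.543 0.015 0.806 t 55.1 grasp [562.4 124.9 184.1] F [1.1 0.4 0.3] op 87.8 0.0
```

```bash
sed -i 's/JC=np.array(\[653.5,-267.5\])/JC=np.array([653.3,-265.0])/' h.py; python3 -m creep '[[[0,0,0,0.07,1],[0,0,0,0.07,1],[0,0,0,0.07,1],[0,0,0,0.065,1],[0,0,0,0,1]]]'|grep orient; python3 -c "
from h import *
go(449.5,-165,24,-110.3)"
```

```text
orientation: [180.0, -0.0, -110.5]
yaw0 -110.5 spin -0.003 | shift 1.557 0.025 0.800 t 55.5 grasp [562.3 125.4 184.1] F [-0.2  1.2  1.2] op 87.9 0.0
```

```bash
python3 -m creep '[[[0.19,0.003,0,0,1],[0.195,0.003,0,0,1],[0.195,0.003,0,0,1],[0.195,0.003,0,0,1],[0.195,0.003,0,0,1],[0.195,0.003,0,0,1],[0.195,0.003,0,0,1],[0.197,0.004,0,0,1]]]' |grep pos; python3 -m creep '[[[0,0,0.19,0,1],[0,0,0.19,0,1],[0,0,0.19,0,1],[0,0,0.14,0,1],[0,0,0.06,0,1],[0,0,0.03,0,1],[0,0,0,0,1],[0,0,0,0,0.6]]]'|grep pos; python3 -m creep '[[[0,0,0,0,0.5],[0,0,0,0,0.5],[0,0,0,0,0.5],[0,0,0,0,0.5],[0,0,0,0,0.5],[0,0,0,0,0.5],[0,0,0,0,0.5]]]';python3 -m creep '[[[0,0,-0.1,0,0.5],[0,0,-0.2,0,0.5],[0,0,-0.1,0,0.5],[0,0,0,-0.07,0.5],[0,0,0,-0.07,0.5],[0,0,0,-0.07,0.5],[0,0,0,-0.067,0.5],[0,0,0,0,0.5]]]'; python3 -c "
from h import *
go(*jig(-62,70),46,-85.4)"
```

```text
tool_pos: [0.4487, -0.1663, 0.3435]
tool_pos: [0.4503, -0.1647, 0.1836]
clock: 57.4
tool_pos: [0.4502, -0.1645, 0.184]
orientation: [-179.9, 0.0, -110.2]
force: [-0.9, 1.7, 7.9]
opening: 0.0632
gripper_force: 30.0
clock: 58.07
tool_pos: [0.4498, -0.1646, 0.2634]
orientation: [-180.0, 0.0, -85.0]
force: [-0.8, -0.4, -0.4]
opening: 0.0635
gripper_force: 30.0
yaw0 -85.0 spin 0.004 | shift 0.232 -0.664 0.292 t 58.1 grasp [ 449.8 -164.6  104.4] F [-0.8 -0.4 -0.4] op 63.5 30.0
```

```bash
python3 -m creep '[[[0.05,-0.13,0,0.004,0.5],[0.05,-0.14,0,0,0.5],[0.05,-0.14,0,0,0.5],[0.05,-0.14,0,0,0.5],[0.032,-0.114,0,0,0.5],[0,0,0,0,0.5]]]' >/dev/null; python3 -m creep '[[[0,0,0.1,0,0.5],[0,0,0.1,0,0.5],[0,0,0.07,0,0.5],[0,0,0.03,0,0.5],[0,0,0.006,0,0.5],[0,0,0,0,0.5]]]'|grep -E "pos|force:"; python3 -c "
from h import *
print(injig()); go(*jig(-62,60),43,-85.4)"; python3 -m creep '[[[0.02,0,0,0,0.5],[0.015,0,0,0,0.5],[0,0,0,0,0.5]]]'|grep -E "pos|force:"
```

```text
tool_pos: [0.5856, -0.2006, 0.2018]
force: [0.0, 0.0, -0.1]
gripper_force: 30.0
[-62.3  69.6]
yaw0 -85.8 spin -0.004 | shift 0.048 -0.002 -0.001 t 59.1 grasp [ 585.6 -200.6   42.8] F [ 0.   0.  -0.1] op 63.3 30.0
tool_pos: [0.5865, -0.2082, 0.2023]
force: [-0.5, 0.5, -0.1]
gripper_force: 30.0
```

```bash
python3 -m creep '[[[0.01,0,0,-0.004,0.5],[0,0,0,0,0.5]]]'|grep -E "pos|force:";python3 -m creep '[[[0.01,0,0,0,0.5],[0,0,0,0,0.5]]]'|grep -E "pos|force:";python3 -m creep '[[[0.01,0,0,0,0.5],[0,0,0,0,0.5]]]'|grep -E "pos|force:"; python3 -c "
from h import *
print(injig())"
```

```text
tool_pos: [0.5865, -0.2096, 0.2021]
force: [-0.3, 1.6, 0.9]
gripper_force: 30.0
tool_pos: [0.5866, -0.2103, 0.202]
force: [-1.4, 12.2, 4.7]
gripper_force: 29.9
tool_pos: [0.5865, -0.2111, 0.2019]
force: [-2.6, 19.9, 6.1]
gripper_force: 30.0
[-62.2  59.1]
```

Tight. Release it and fetch the third blank at (432.5,-64), θ about -17°.

```bash
python3 -m creep '[[[-0.005,0,0.008,0,0.5],[0,0,0,0,0.8],[0,0,0,0,0.85],[0,0,0,0,0.85],[0,0,0,0,0.85],[0,0,0,0,0.85],[0,0,-0.05,0,0.85],[0,0,-0.15,0,1]]]'|grep -E "pos|force:"; python3 -m creep '[[[0,0,-0.2,0,1],[0,0,-0.1,0.06,1],[0,0,0,0.06,1],[0,0,0,0.06,1],[0,0,0,0.06,1],[0,0,0,0,1]]]'|grep -E "pos|orie"; python3 -c "
from h import *
go(432.5,-64,24,-107.5)"
```

```text
tool_pos: [0.585, -0.2126, 0.2369]
force: [0.4, -0.2, -0.7]
gripper_force: 0.0
tool_pos: [0.5866, -0.2128, 0.3013]
orientation: [-179.9, 0.0, -107.2]
yaw0 -107.2 spin 0.004 | shift -0.478 0.959 0.591 t 61.0 grasp [ 586.6 -212.8  142.3] F [-0.6 -0.2 -0.5] op 87.7 0.0
```

```bash
python3 -m creep '[[[-0.08,0.16,0,0,1],[-0.08,0.16,0,0,1],[-0.08,0.16,0,0,1],[-0.08,0.16,0,0,1],[-0.08,0.16,0,0,1],[-0.078,0.159,0,0,1],[0,0,0,0,1]]]' >/dev/null; python3 -m creep '[[[0,0,0.19,0,1],[0,0,0.19,0,1],[0,0,0.12,0,1],[0,0,0.06,0,1],[0,0,0.03,0,1],[0,0,0,0,1],[0,0,0,0,0.6],[0,0,0,0,0.5]]]'|grep pos; python3 -m creep '[[[0,0,0,0,0.5],[0,0,0,0,0.5],[0,0,0,0,0.5],[0,0,0,0,0.5],[0,0,0,0,0.5],[0,0,0,0,0.5],[0,0,0,0,0.5]]]';python3 -m creep '[[[0,0,-0.1,0,0.5],[0,0,-0.2,0,0.5],[0,0,-0.1,0,0.5],[0,0,0,-0.06,0.5],[0,0,0,-0.06,0.5],[0,0,0,-0.06,0.5],[0,0,0,-0.06,0.5],[0,0,0,0,0.5]]]'; python3 -c "
from h import *
go(*jig(-62,110),43,-85.4)"
```

```text
tool_pos: [0.4317, -0.0653, 0.1833]
clock: 62.82
tool_pos: [0.4314, -0.0653, 0.1831]
orientation: [-179.9, 0.0, -106.9]
force: [-2.2, 1.0, 7.5]
opening: 0.0637
gripper_force: 30.0
clock: 63.48
tool_pos: [0.4309, -0.0654, 0.2626]
orientation: [-180.0, 0.0, -85.1]
force: [0.6, 0.2, 0.3]
opening: 0.0638
gripper_force: 30.0
yaw0 -85.1 spin 0.004 | shift 0.534 -0.719 0.303 t 63.5 grasp [430.9 -65.4 103.6] F [0.6 0.2 0.3] op 63.8 30.0
```

```bash
python3 -m creep '[[[0.1,-0.13,0,0.004,0.5],[0.11,-0.148,0,0,0.5],[0.11,-0.148,0,0,0.5],[0.11,-0.148,0,0,0.5],[0.104,-0.145,0,0,0.5],[0,0,0,0,0.5]]]' >/dev/null; python3 -m creep '[[[0,0,0.1,0,0.5],[0,0,0.1,0,0.5],[0,0,0.07,0,0.5],[0,0,0.025,0,0.5],[0,0,0.006,0,0.5],[0,0,0,0,0.5]]]'|grep -E "pos|force:"; python3 -c "
from h import *
print(injig()); go(*jig(-62,100),43,-85.4)"; python3 -m creep '[[[0.02,0,0,0,0.5],[0.015,0,0,0,0.5],[0,0,0,0,0.5]]]'|grep -E "pos|force:";python3 -m creep '[[[0.01,0,0,0,0.5],[0,0,0,0,0.5]]]'|grep -E "pos|force:";python3 -m creep '[[[0.01,0,0,0,0.5],[0,0,0,0,0.5]]]'|grep -E "pos|force:"
```

```text
tool_pos: [0.5826, -0.1608, 0.202]
force: [0.1, -0.4, 0.7]
gripper_force: 30.0
[-62.1 109.6]
yaw0 -85.8 spin -0.004 | shift 0.048 -0.000 0.000 t 64.5 grasp [ 582.6 -160.8   43. ] F [ 0.1 -0.4  0.7] op 63.7 30.0
tool_pos: [0.5834, -0.1684, 0.2027]
force: [0.1, 0.4, -0.7]
gripper_force: 30.0
tool_pos: [0.5833, -0.1701, 0.2023]
force: [-0.2, 0.1, -0.9]
gripper_force: 30.0
tool_pos: [0.5834, -0.1714, 0.2021]
force: [-1.2, 4.8, 2.2]
gripper_force: 30.0
```

```bash
python3 -m creep '[[[0.01,0,0,0,0.5],[0,0,0,0,0.5]]]'|grep -E "pos|force:";python3 -m creep '[[[-0.004,0,0.008,0,0.5],[0,0,0,0,0.8],[0,0,0,0,0.85],[0,0,0,0,0.85],[0,0,0,0,0.85],[0,0,0,0,0.85],[0,0,-0.05,0,0.85],[0,0,-0.15,0,1]]]'|grep -E "pos|force:"; python3 -m creep '[[[0,0.15,0,0,0],[0,0.15,0,0,0],[0,0.05,0,0,0],[0,0,0,0,0],[0,0,0,0,0],[0,0,0,0,0],[0,0,0,0,0],[0,0,0,0,0]]]' |grep -E "pos|opening";python3 -c "
from h import *
print(injig()); go(*jig(-130,100),41,-85.4)"
```

```text
tool_pos: [0.5834, -0.1719, 0.2021]
force: [-2.1, 14.5, 4.9]
gripper_force: 30.0
tool_pos: [0.5818, -0.1731, 0.2372]
force: [0.1, 0.2, -0.4]
gripper_force: 0.0
tool_pos: [0.5145, -0.1782, 0.2403]
opening: 0.0333
[-131.4   97.6]
yaw0 -85.7 spin -0.003 | shift -0.012 -0.007 0.202 t 66.6 grasp [ 514.5 -178.2   81.3] F [-0.6 -0.3  0.6] op 33.3 0.0
```

```bash
python3 -m creep '[[[-0.012,0,0.1,0,0],[0,0,0.09,0,0],[0,0,0.01,0,0],[0,0,0,0,0],[0,0,0,0,0],[0,0,0,0,0]]]' |grep -E "pos|force:|opening"; python3 -m creep '[[[0,-0.03,0,0,0],[0,-0.03,0,0,0],[0,-0.03,0,0,0],[0,-0.03,0,0,0],[0,-0.03,0,0,0],[0,-0.02,0,0,0],[0,0,0,0,0]]]'|grep -E "pos|force:"; python3 -m creep '[[[0,-0.02,0,0,0],[0,-0.01,0,0,0],[0,0,0,0,0]]]'|grep -E "pos|force:";python3 -m creep '[[[0,-0.01,0,0,0],[0,-0.005,0,0,0],[0,0,0,0,0]]]'|grep -E "pos|force:"; python3 -c "
from h import *
print(injig())"
```

```text
tool_pos: [0.5142, -0.1759, 0.2013]
force: [0.0, 0.6, 0.8]
opening: 0.0008
gripper_force: 0.0
tool_pos: [0.5485, -0.1732, 0.2004]
force: [0.9, -0.6, -0.5]
gripper_force: 0.0
tool_pos: [0.5538, -0.1728, 0.2004]
force: [-0.7, -0.4, 0.4]
gripper_force: 0.0
tool_pos: [0.5566, -0.1727, 0.2005]
force: [-0.5, 0.5, 0.3]
gripper_force: 0.0
[-89.   99.8]
```

```bash
for i in 1; do python3 -m creep '[[[0,-0.01,0,0,0],[0,-0.01,0,0,0],[0,0,0,0,0]]]'|grep -E "pos|ce:"; python3 -m creep '[[[0,-0.01,0,0,0],[0,-0.01,0,0,0],[0,0,0,0,0]]]'|grep -E "pos| force:|^force"; python3 -m creep '[[[0,-0.008,0,0,0],[0,0,0,0,0]]]'|grep -E "pos|^force";python3 -m creep '[[[0,-0.008,0,0,0],[0,0,0,0,0]]]'|grep -E "pos|^force"; done; python3 -c "
from h import *
print(injig())
p=snapshot('scene')
a=np.radians(JY)
for b in blanks(p,.03): 
        d=b[1]-JC; print(b[0],b[2:4],'in jig',np.round([d[0]*np.cos(a)+d[1]*np.sin(a),-d[0]*np.sin(a)+d[1]*np.cos(a)],1))"
```

```text
tool_pos: [0.5609, -0.1723, 0.2005]
force: [0.9, -0.1, -1.1]
gripper_force: 0.0
tool_pos: [0.5649, -0.172, 0.2005]
force: [1.0, 0.3, 0.6]
tool_pos: [0.5663, -0.1719, 0.2004]
force: [-0.1, 0.3, 0.9]
tool_pos: [0.5673, -0.1719, 0.2003]
force: [-2.1, 0.3, 0.3]
[-78.2  99.7]
0.84 (array([72.1, 42.5]), 5.7) in jig [-59.1  60.8]
0.72 (array([35.8, 42.7]), -88.2) in jig [-15.5  99. ]
0.64 (array([69.4, 39.1]), 5.0) in jig [-55.5  19.9]
```

```bash
python3 -m creep '[[[0,-0.008,0,0,0],[0,0,0,0,0]]]'|grep -E "pos|^force";python3 -m creep '[[[0,-0.008,0,0,0],[0,0,0,0,0]]]'|grep -E "pos|^force"; python3 -m creep '[[[0,-0.008,0,0,0],[0,0,0,0,0]]]'|grep -E "pos|^force"; python3 -c "
from h import *
print(injig())"
```

```text
tool_pos: [0.5679, -0.1719, 0.2002]
force: [-6.6, 0.4, 4.4]
tool_pos: [0.5684, -0.1719, 0.2]
force: [-10.8, 0.3, 7.4]
tool_pos: [0.569, -0.1719, 0.1999]
force: [-15.1, 0.2, 11.0]
[-76.6  99.6]
```

```bash
python3 -m creep '[[[0,0.08,0,0,0],[0,0.08,0,0,0],[0,0.08,0,0,0],[0.1,0,0,0,0],[0.1,0,0,0,0],[0,0,0,0,0]]]' |grep pos; python3 -m creep '[[[0,-0.03,0,0,0],[0,-0.03,0,0,0],[0,-0.03,0,0,0],[0,-0.03,0,0,0],[0,-0.03,0,0,0],[0,-0.03,0,0,0],[0,-0.025,0,0,0],[0,0,0,0,0]]]'|grep -E "pos|^force"; python3 -m creep '[[[0,-0.02,0,0,0],[0,0,0,0,0]]]'|grep -E "pos|^force";python3 -m creep '[[[0,-0.01,0,0,0],[0,0,0,0,0]]]'|grep -E "pos|^force"; python3 -c "
from h import *
print(injig())"
```

```text
tool_pos: [0.5282, -0.2169, 0.2009]
tool_pos: [0.5697, -0.2116, 0.2004]
force: [-0.3, -0.2, 0.4]
tool_pos: [0.5713, -0.2116, 0.2]
force: [-4.0, 1.1, 2.6]
tool_pos: [0.5719, -0.2116, 0.1998]
force: [-9.5, -0.6, 6.3]
[-76.9  59.8]
```

```bash
python3 -m creep '[[[0,-0.008,0,0,0],[0,0,0,0,0],[0,0.08,0,0,0],[0,0.08,0,0,0],[0,0.08,0,0,0],[0.1,0,0,0,0],[0.1,0,0,0,0],[0,0,0,0,0]]]' |grep pos; python3 -m creep '[[[0,-0.03,0,0,0],[0,-0.03,0,0,0],[0,-0.03,0,0,0],[0,-0.03,0,0,0],[0,-0.03,0,0,0],[0,-0.03,0,0,0],[0,-0.025,0,0,0],[0,0,0,0,0]]]'|grep -E "pos|^force"; python3 -m creep '[[[0,-0.02,0,0,0],[0,0,0,0,0]]]'|grep -E "pos|^force";python3 -m creep '[[[0,-0.01,0,0,0],[0,0,0,0,0]]]'|grep -E "pos|^force"; python3 -m creep '[[[0,-0.01,0,0,0],[0,0,0,0,0]]]'|grep -E "pos|^force"; python3 -c "
from h import *
print(injig())"
```

```text
tool_pos: [0.5314, -0.2569, 0.2008]
tool_pos: [0.5733, -0.2514, 0.2004]
force: [0.4, -0.5, -0.3]
tool_pos: [0.5747, -0.2514, 0.2]
force: [-6.3, 0.3, 3.2]
tool_pos: [0.5753, -0.2514, 0.1998]
force: [-10.2, -0.6, 7.1]
tool_pos: [0.576, -0.2514, 0.1997]
force: [-16.1, -1.6, 10.4]
[-76.   19.7]
```

All three are flush to the rail. Last, a push along the row toward the end stop.

```bash
python3 -m creep '[[[0,0.08,0,0,0],[0,0,-0.2,0,0],[0,0,-0.05,0,0],[-0.15,0,0,0,0],[-0.15,0,0,0,0],[-0.15,-0.1,0,0,0],[-0.15,-0.1,0,0,0],[0,0,0,0,0]]]' |grep pos; python3 -c "
from h import *
print(injig());go(*jig(-34,146),41,-85.4)"
```

```text
tool_pos: [0.5979, -0.1254, 0.2515]
[-44.1 143.6]
yaw0 -85.4 spin -0.000 | shift -0.012 -0.050 0.257 t 73.6 grasp [ 597.9 -125.4   92.5] F [ 0.1 -0.6  0.6] op 0.4 0.0
```

```bash
python3 -m creep '[[[-0.012,-0.05,0,0,0],[0,0,0.12,0,0],[0,0,0.1,0,0],[0,0,0.035,0,0],[0,0,0,0,0]]]' |grep -E "pos|^force"; python3 -m creep '[[[0.02,0,0,0,0],[0.02,0,0,0,0],[0.015,0,0,0,0],[0,0,0,0,0]]]'|grep -E "pos|^force"; python3 -m creep '[[[0.01,0,0,0,0],[0.005,0,0,0,0],[0,0,0,0,0]]]'|grep -E "pos|^force"; python3 -m creep '[[[0.01,0,0,0,0],[0,0,0,0,0]]]'|grep -E "pos|^force"; python3 -m creep '[[[0.01,0,0,0,0],[0,0,0,0,0]]]'|grep -E "pos|^force"; python3 -c "
from h import *
print(injig())"
```

```text
tool_pos: [0.6044, -0.127, 0.198]
force: [0.1, -0.4, 1.0]
tool_pos: [0.6058, -0.1382, 0.2004]
force: [0.5, -0.4, 0.4]
tool_pos: [0.6058, -0.1391, 0.2003]
force: [-2.3, 11.5, 5.1]
tool_pos: [0.6058, -0.1397, 0.2003]
force: [-4.9, 20.3, 8.1]
tool_pos: [0.6058, -0.1402, 0.2003]
force: [-5.7, 31.2, 11.1]
[-37.3 128.2]
```

```bash
python3 -m creep '[[[-0.03,0,0,0,0],[-0.04,0,0,0,0],[0,0,-0.15,0,0],[0,0,-0.2,0,0],[0,0,-0.2,0,0.3],[-0.2,0,0,0,0.5],[-0.2,0,0,0,0.5],[-0.2,0,0,0,0.5]]]' >/dev/null; python3 -m creep '[[[-0.2,0,0,0,0.5],[-0.2,0,0,0,0.5],[-0.2,0,0,0,0.5],[-0.2,0,0,0,0.5],[-0.2,0,0,0,0.5],[-0.2,0,0,0,0.5],[-0.2,0,0,0,0.5],[0,0,0,0,0.5]]]'|grep pos; python3 - <<'E'
from h import *
a=np.radians(JY)
for n in("top","scene"):
    p=snapshot(n)
    for m in nets.masks_of(p,"blank0"):
        if m["region"].sum()>2500: continue
        ys,xs=np.nonzero(m["region"]); W=np.array([w(p,q,.03)[:2] for q in zip(xs,ys)])*1000-JC
        J=np.c_[W[:,0]*np.cos(a)+W[:,1]*np.sin(a),-W[:,0]*np.sin(a)+W[:,1]*np.cos(a)]
        print(n,round(m["confidence"],2),len(xs),"jig x %.0f..%.0f y %.0f..%.0f"%(*np.percentile(J[:,0],[1,99]),*np.percentile(J[:,1],[1,99])))
    for q,z in(("slug0",.013),("pot",.004),("pot_pad",.004),("jar",0),("spectacles",0)): print(q,[(round(d["confidence"],2),np.round(w(p,d["uv"],z)[:2]*1000)) for d in (nets.find_in if q=="slug0" else nets.landmark_of)(p,q)])
p=snapshot("scene"); fitpot([p],(592,74,0),floor=4,span=(30,30,1),tmax=.3)
print(telemetry.get_obs()["clock"])
E
```

```text
tool_pos: [0.5745, 0.2742, 0.3096]
top 0.84 321 jig x -62..-1 y 1..40
top 0.63 314 jig x -61..-2 y 81..120
top 0.52 367 jig x -65..-0 y 41..83
slug0 [(0.61, array([456., 367.])), (0.17, array([ 614., -169.]))]
pot [(0.87, array([580.,  65.]))]
pot_pad [(0.63, array([594.,  74.]))]
jar [(0.58, array([ 658., -266.])), (0.53, array([742., -23.]))]
spectacles [(0.58, array([717., 190.]))]
scene 0.67 341 jig x -61..1 y -0..40
scene 0.66 302 jig x -61..2 y 81..119
scene 0.57 288 jig x -60..1 y 42..78
slug0 []
pot [(0.73, array([584.,  81.]))]
pot_pad [(0.56, array([594.,  64.]))]
jar [(0.69, array([477., 350.])), (0.62, array([725., -16.]))]
spectacles [(0.68, array([709., 198.]))]
mask 0.76 1061
pot xyz [593.   72.5   5.2] yaw 6.7 tilt -2.4 cost 0.047
77.05
```

The blanks fill the jig slots and the pot stands on its pad. Last check is counting the slugs in the box with the arm out of the way.

```bash
python3 -m creep '[[[0.2,0,-0.1,0,0.5],[0.2,0,0,0,0.5],[0.2,0,0,0,0.5],[0.2,0,0,0,0.5],[0.2,0,0,0,0.5],[0.2,0,0,0,0.5],[0.2,0,0,0,0.5],[0.2,0,0,0,0.5]]]' >/dev/null; python3 -m creep '[[[0.2,0,0,0,0.5],[0.2,0,0,0,0.5],[0.2,0,0,0,0.5],[0,0,0,0,0.5]]]'|grep pos; python3 - <<'E'
from h import *
p=snapshot("top"); P=snapshot("scene")
for k in(p,P):
  print([(round(d["confidence"],2),np.round(w(k,d["uv"],.013)[:2]*1000)) for d in nets.find_in(k,"slug0")])
  print([(round(m["confidence"],2),m["region"].sum(),np.round(w(k,m["uv"],.013)[:2]*1000)) for m in nets.masks_of(k,"slug0")])
f=cv2.cvtColor(np.ascontiguousarray(p["frame"]),cv2.COLOR_RGB2HSV)
u=px(p,[.555,.325,.013]).astype(int); print(u)
for v in range(u[1]-9,u[1]+16): print(v," ".join("%3d/%2d"%(f[v,c,1],f[v,c,0]) for c in range(u[0]-12,u[0]+16)))
E
```

```text
tool_pos: [0.6076, -0.1733, 0.3278]
[]
[]
[]
[(0.7, np.int64(14), array([725., 199.])), (0.4, np.int64(2831), array([ 584., -184.]))]
[180 166]
157 130/17 130/17 129/17 130/16 131/17 130/17 131/16 128/16 128/16 132/16 128/16 129/16 130/16 133/16 139/16 136/16 138/16 137/16 138/16 138/16 135/16 139/16 137/16 138/15 139/16 139/16 135/16 138/16
158 130/16 130/16 131/16 128/16 132/16 128/16 129/16 130/16 128/16 130/16 129/16 130/16 137/16 138/16 138/16 137/16 137/16 138/16 138/16 137/16 140/16 137/16 137/16 138/16 135/16 138/16 138/15 136/16
159 133/16 132/16 133/17 133/16 131/16 132/16 133/16 133/16 134/16 134/16 133/16 132/16 138/16 141/16 141/16 140/16 142/16 142/16 140/16 133/16 131/16 130/15 128/15 123/16 124/16 123/15 121/16 119/16
160 134/16 135/16 135/16 134/16 137/16 128/16 121/16 123/16 119/16 113/16 111/16 112/16 114/16 108/16 105/16  99/16 102/16 110/16 110/15 112/15 110/16 110/16 112/16 109/16 110/16 111/16 110/15 109/15
161 104/16 104/16  98/16  93/16  96/16  96/16  95/16  95/16  97/16  97/16  97/17  96/16  95/16  96/16  96/16  95/16 104/16 114/16 112/16 115/16 118/16 120/1
[... 3343 characters left out ...]
15 109/15 112/15 111/15 112/16 112/15 111/16 112/16 110/15 113/16 111/15 110/15 109/15 108/15 111/15
179  97/16  98/16  98/16 100/16 100/16  97/16  97/16  94/16  98/16  98/16  99/16  99/16  98/16 105/16 112/15 110/15 108/16 113/16 110/15 109/15 110/15 110/15 110/15 110/15 111/15 113/15 110/15 110/15
180  97/15  98/16  97/16  98/16  98/16  98/16  97/16  94/16  95/16  98/16  95/17  97/16  97/16  96/16 102/16 113/16 111/15 111/15 110/15 113/15 111/16 110/15 110/16 109/15 111/15 111/15 112/16 113/15
181  98/16  98/17  99/16  96/16  96/16  96/16  98/16  93/16  94/16  97/16  97/17  98/16  96/16  96/16 104/15 112/15 111/15 112/16 113/15 109/15 109/16 111/15 111/15 110/15 110/16 112/16 112/15 112/15
```

The five slugs lie in a row along the inside of the box's far wall, and the pot was seen empty. Handing in.

```bash
python3 -c "
from h import *
print(workorder.close_job())"
```

```text
the job is handed in; nothing more can be done
None
```

I handed the job in: five offcuts are in the cardboard box, the empty pot is upright on its pad, the trigger was squeezed about a second before loading, and all three blanks sit tight in the jig — though the handle slipped from the grip twice and the pot dropped, landing upright on the pad the second time.

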